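# Tap the tile sled up to the hidden stop of the glass drill

### The job

Take the wooden tapping tool out of its tray and, touching the sled with nothing but the tool, nudge the metal tile sled gently along its guideway until it comes up against the sprung stop hidden under the drill's hood, and leave it resting pressed lightly against that stop without ever ramming it. Then lay the tool back in its tray, standing on its bar with the post upright, and leave the jars, bottle, screwdriver and other things on the bench where they are.

Things in the scene. Friction and masses are not known exactly. Their poses are not given: they have to be found in the camera images.
- guide: Fixed guideway of the bench drill: aluminium plate 290 x 84 mm, 10 mm thick, origin on the bench at its underside. Its x axis runs along the sliding direction, INTO the hood (plate from x = -150 to +140 mm), z up. Two steel side rails (inner faces 32 mm either side of the centre line, 10 mm wide, tops 24 mm above the bench) guide the sled.
- hood_mouth (a point): Centre of the mouth of the grey hood, 30 mm above the bench, right above the guide's origin, axes as the guide's. The opaque hood is 102 mm wide, 63 mm high, and covers the guide from here to 147 mm along x. The drill's motor (66 mm thick, from 125 mm up) is 100 mm beyond the mouth, its column on the +y side.
- hood: The hood (origin, axes as the guide's) with the hidden stop on its centre line. Its face lies anywhere from 30 to 75 mm beyond the mouth, set anew each time and not reported: a rubber-faced buffer, spring about 2 N/mm, 9 mm travel, then solid. Over 14 N on it is ramming. When let go, it pushes the sled back a little until friction holds it, still touching.
- sled_center (a point): Centre of the loose metal sled (a glass tile clamped on it): body 110 (its x) x 60 (y) x 24 mm, tile top 30 mm above its underside; 0.3 to 0.65 kg, sliding on the guide plate (underside 10 mm above the bench) with a friction of about 2 to 4 N. Its x axis points into the hood; its leading face is 55 mm along +x.
- sled_tail (a point): Centre of the sled's flat tail face (60 mm wide, 24 mm high), the face to push on, 55 mm from the sled's centre on its -x side, and always outside the hood.
- tapper_post (a point): Centre of the upright wooden grip post of the tapping tool: post 28 mm along x, 22 mm along y (grip across y), from 20 to 71 mm above the tool's underside; this point is 45 mm above the underside. The post stands on a wooden bar 20 mm wide and 20 mm high, that reaches 80 mm to +x (the rubber nose) and 60 mm to -x. 0.09 kg.
- tapper_nose (a point): Centre of the tool's rubber nose face (20 x 18 mm), 80 mm along the tool's +x from the post's axis, 10 mm above its underside.
- tray: Fixed shallow steel tray of the tool, 170 (x) x 60 (y) mm outside, walls 5 mm thick and 14 mm high, inner floor 5 mm above the bench; origin on the bench at its centre. The tool lies along its x axis.
- jar_a: Clear jar with red cap, 58 mm wide, 65 mm high; a bystander, leave it alone; origin at the centre of its underside.
- jar_b: White jar with red cap, 62 mm wide, 70 mm high; a bystander, leave it alone; origin at the centre of its underside.
- bottle: White plastic bottle, 44 mm wide, 100 mm high; a bystander, leave it alone; origin at the centre of its underside.
- tiles: Stack of three glass tiles, 50 x 50 mm, 18 mm high; a bystander, leave it alone; origin at the centre of its underside.
- pot: Small white bowl, 56 mm wide, 35 mm high; a bystander, leave it alone; origin at the centre of its underside.
- waterglass: Drinking glass, 72 mm wide, 100 mm high; a bystander, leave it alone; origin at the centre of its underside.
- driver: Black-handled screwdriver lying beyond the tray, about 200 mm long; a bystander, leave it alone; origin at the centre of its underside.
Not all that is in view belongs to the job. Of the things shaped like the part that bears tapper_post, the wooden one is meant.

How it is judged:
By the outcome, as a careful person would: the job done as asked, in the order asked, and still so for the second after the job is handed in, with the robot touching nothing.
It also fails if it takes over 64 s, if anything falls off the work surface, if the arm or the gripper's body presses on something with over 40 N, if the wrist force passes 120 N, or if a joint passes its speed limit or range.

### The arm

A 6-joint arm with a two-finger parallel gripper is mounted at the origin on the work surface. World frame = base frame: x ahead of the robot, y to its left, z up, the work surface at z = 0. Lengths are in mm, angles in degrees, forces in N, time in s.
With the tool pointing down it reaches from about 300 to 850 mm from the base axis. Payload 4.2 kg.
Tool frame: the origin (TCP) lies at the very end of the fingers, on their centre line; the grasp point (between the pads) lies 19 mm behind it; z points along the fingers, y is the direction in which the jaws open and shut (so a half turn about z gives the same grasp; the last joint's range is limited). The gripper opens to 91 mm and grips with 3 to 60 N. Pads are 32 mm wide; open, the fingers measure 118 mm over their backs; the gripper's body (76 mm by 178 mm) begins 60 mm behind the grasp point.
Start: joints at [70.187, 18.312, 89.639, -0, 72.044, -1.146], TCP at [184.042, 544.771, 178.076] pointing down, gripper open.
Joint ranges: [-177.97, 177.97], [-48.28, 115.42], [12.27, 149.76], [-77.06, 257.06], [2.81, 150.46], [-146.56, 146.56]. Speed limits (degrees/s): [147.25, 147.25, 180, 180, 180, 180].

### API

Orientations are given as [roll, pitch, yaw] about the fixed x, y, z axes, in that order (R = Rz(yaw) Ry(pitch) Rx(roll)).
In Python, from workcell import telemetry, grab_frame, job gives the robot as it stands.
- The arm moves only by the tool drive_tool, never from a script. Its argument "moves" is a list of rows, each an object of numbers: "claw": the closure, from -1 (fully open) to 1 (shut); "dx", "dy", "dz": the shift along the tool's x, y, z in units of 20 mm (1.0 is 20 mm); "yaw": the turn about the tool's z in units of 0.15 rad (1.0 is 0.15 rad). In form: [{"claw": .., "dx": .., "dy": .., "dz": .., "yaw": ..}, ...]. A call has 1 to 5 rows; each row shifts and turns the pose as measured when the row begins, along the tool's axes as they then stand; what a row does not reach is not made up. A row lasts 1/8 s, in which the tool goes at most 62.5 mm and 10.7 degrees, less where a joint would pass 70% of its speed; a pose out of reach is approached as far as the arm can. A call with a number of a shift or a turn outside -1 to 1 is refused whole. A call with a gripper value outside its range is refused whole. The fingers move at their own pace and stop on an object; "grip_force" is the grip in N (left out, the last holds). Time passes only in rows, so rows that do not move let the fingers close. It gives the time, the measured TCP pose, the force and the opening at its end, in the units of the state.
- telemetry.state(): the state, without advancing time (a new reading comes with each control period).
- grab_frame(name): name is "scene" or "top"; returns a dict with "color" (420x560x3 uint8, blue, green, red), "vertical_fov" (degrees; the focal length in pixels is half the picture's height over the tangent of half this angle, whatever the lens; pixels are square), "cx", "cy" (the principal point, pixels), "dist" ([k1, k2, p1, p2, k3] as OpenCV has them; the pictures are not rectified), "pose" (4x4, takes a point from camera to world coordinates). Camera axes: x right, y down, z forward; pixel columns grow to the right and rows downward; lengths in mm; the calibration is good to about 2 mm. A picture is of the moment at which its call begins. There is no depth.
- job.job_done(): hands the job in, once; it reports no verdict.
The state is a dict: "time_s": time; "qpos": joint angles; "qvel": joint speeds; "effort": joint torques, N m; "ee_pos": TCP position; "ee_rot": TCP orientation; "force": force on the tool from outside, world axes, zero at the start; "torque": the same for the moment, N m; "gripper_width": finger opening in mm.
Only numpy, scipy, OpenCV 4.12 (cv2) and the standard library are available. Lean on these libraries where they do the work, as an engineer would, in place of code of your own. Each camera call takes 0.05 s, during which the arm holds its last target.

## Working session

There is one attempt and no reset: what is moved stays moved. The work goes in short steps, Python scripts to look and compute and a tool call to move; the robot and the scene stay as the last step left them, time stands still between calls to the robot, and variables do not carry over. Pictures are saved under pics/ and viewed, and the job is handed in when it is done.

Besides the shell and the picture viewer there is one more tool, called after "Call:" as a command line: name --argument value ..., lists and objects as JSON in quotes. drive_tool: Moves the arm, as the interface text tells. Its arguments: {"type":"object","properties":{"moves":{"type":"array"},"grip_force":{"type":"number"}},"required":["moves"]}

```bash
mkdir -p pics; ls
cat > h.py <<'E'
import numpy as np, cv2, pickle
from workcell import telemetry, grab_frame, job
def K(f):
    h,w=f["color"].shape[:2]; fl=h/2/np.tan(np.radians(f["vertical_fov"])/2)
    return np.array([[fl,0,f["cx"]],[0,fl,f["cy"]],[0,0,1.]])
def ray(f,uv):
    p=cv2.undistortPoints(np.array(uv,float).reshape(-1,1,2),K(f),np.array(f["dist"],float)).reshape(-1,2)
    d=np.c_[p,np.ones(len(p))]; P=np.array(f["pose"]); d=d@P[:3,:3].T
    return P[:3,3],d/np.linalg.norm(d,axis=1,keepdims=True)
def onz(f,uv,z):
    o,d=ray(f,uv); return o+d*((z-o[2])/d[:,2])[:,None]
def two(f1,u1,f2,u2):
    o1,d1=ray(f1,[u1]);o2,d2=ray(f2,[u2]);d1=d1[0];d2=d2[0]
    t=np.linalg.lstsq(np.c_[d1,-d2],o2-o1,rcond=None)[0]
    a=o1+t[0]*d1;b=o2+t[1]*d2
    return (a+b)/2,np.linalg.norm(a-b)
def proj(f,X):
    P=np.linalg.inv(np.array(f["pose"])); X=np.array(X,float).reshape(-1,3)
    return cv2.projectPoints(X,cv2.Rodrigues(P[:3,:3])[0],P[:3,3],K(f),np.array(f["dist"],float))[0].reshape(-1,2)
def save(n):
    r={}
    for c in ("scene","top"):
        f=grab_frame(c); r[c]=f; cv2.imwrite(f"pics/{n}_{c}.png",f["color"])
    pickle.dump(r,open(f"{n}.pkl","wb")); return r
def load(n): return pickle.load(open(f"{n}.pkl","rb"))
E
python3 -c "
from h import *
r=save('a')
for c in r: print(c,np.round(r[c]['pose'],3).tolist(),r[c]['vertical_fov'],r[c]['dist'])
print(telemetry.state())"
```

```text
pics
scene [[-0.843, 0.385, -0.375, 1058.319], [0.537, 0.581, -0.611, 1021.874], [-0.017, -0.717, -0.697, 1048.632], [0.0, 0.0, 0.0, 1.0]] 50.5494646340631 [-0.06588818  0.          0.          0.          0.        ]
top [[0.013, -0.996, 0.087, 412.646], [-1.0, -0.012, 0.018, 124.456], [-0.016, -0.088, -0.996, 1432.746], [0.0, 0.0, 0.0, 1.0]] 52.38041008711702 [0.02045028 0.         0.         0.         0.        ]
{'time_s': 0.1, 'qpos': array([ 7.01847330e+01,  1.83490699e+01,  8.96994876e+01, -6.69810683e-04,
        7.20424253e+01, -1.14841157e+00]), 'qvel': array([-0.02999625, -0.14063662, -0.15920062,  0.01623508, -0.09327176,
        0.00569052]), 'effort': array([-1.18099804e-03, -4.13330197e+01, -2.32511258e+01,  7.28028500e-02,
        4.22356767e-02, -6.66398341e-05]), 'ee_pos': array([183.89495163, 544.27340362, 177.29295475]), 'ee_rot': array([-1.79909023e+02, -1.18677404e-03,  1.61333351e+02]), 'force': array([ 0.57160097, -0.74431224, -1.00210204]), 'torque': array([ 0.00662188, -0.00046035, -0.02800551]), 'gripper_width': 91.27495010150511}
```

View pics/a_scene.png

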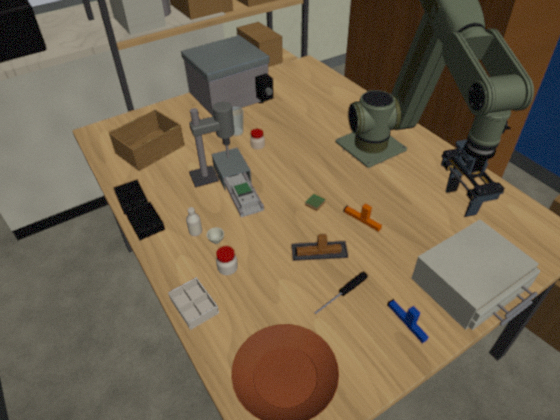

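View pics/a_top.png

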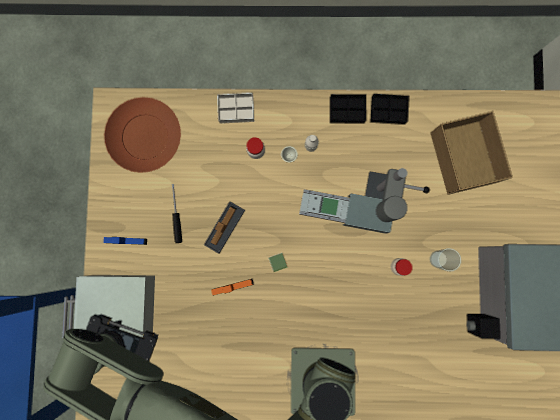

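Three things have the tool's shape: the brown wooden one in the dark tray (scene 320,246; top 224,227), an orange one (scene 363,216; top 233,287) and a blue one (scene 408,320; top 125,240). The wooden one in the tray fits the description, so I'll check it in crops.

```bash
python3 -c "
from h import *
r=load('a')
s=r['scene']['color'][225:270,280:360];t=r['top']['color'][190:265,190:260]
cv2.imwrite('pics/c1.png',cv2.resize(s,None,fx=9,fy=9,interpolation=2))
cv2.imwrite('pics/c2.png',cv2.resize(t,None,fx=8,fy=8,interpolation=2))
cv2.imwrite('pics/c3.png',cv2.resize(r['top']['color'][160:240,290:420],None,fx=6,fy=6,interpolation=2))
cv2.imwrite('pics/c4.png',cv2.resize(r['scene']['color'][140:225,190:280],None,fx=7,fy=7,interpolation=2))
"
```

```text
(no output)
```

View pics/c1.png

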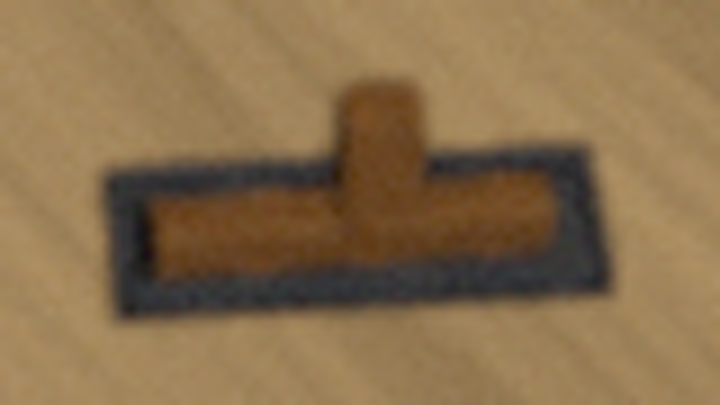

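View pics/c2.png

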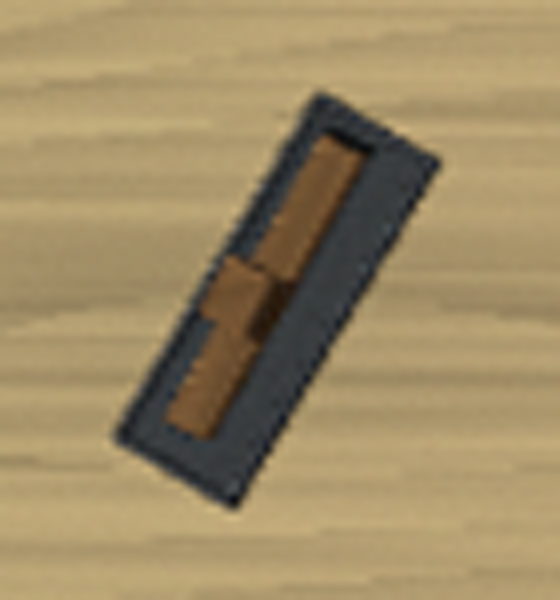

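View pics/c3.png

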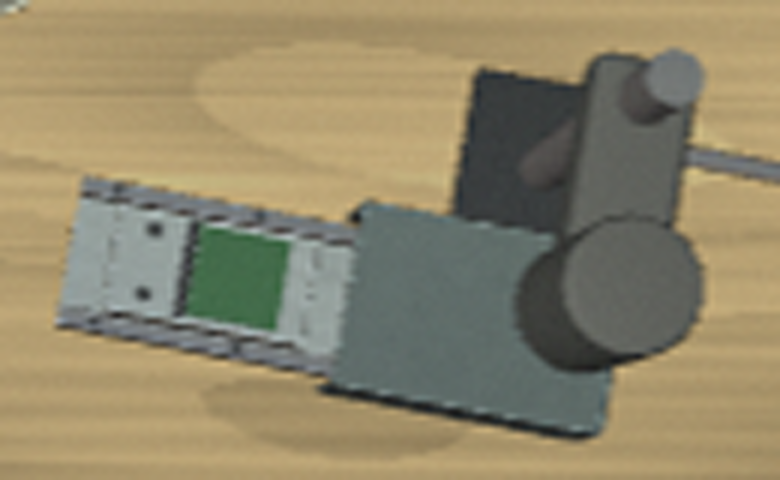

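View pics/c4.png

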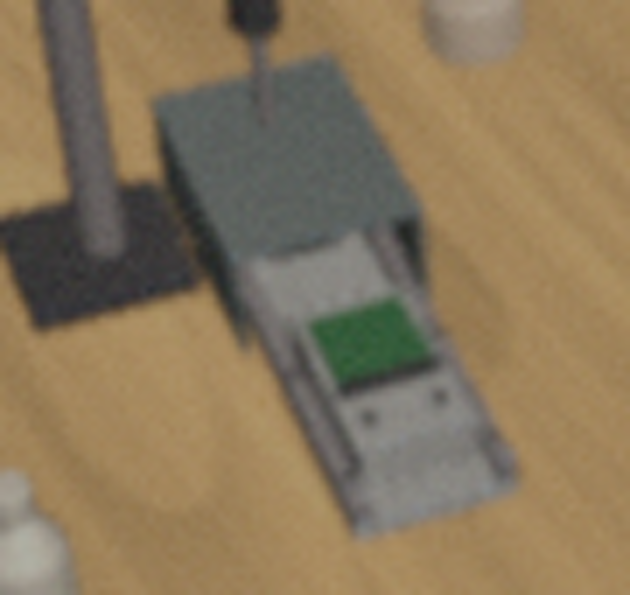

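The crops show the wooden tool with its post, lying off-centre in the dark tray. The sled with its green tile is in the guide, part way out of the hood. Next I'll measure both.

```bash
cat > m.py <<'E'
from h import *
r=load('a')
for c,(x0,y0,x1,y1) in dict(scene=(280,225,360,270),top=(190,190,260,265)).items():
    im=r[c]['color'][y0:y1,x0:x1]; im=cv2.resize(im,None,fx=8,fy=8,interpolation=cv2.INTER_CUBIC)
    b,g,rr=[im[...,i].astype(int) for i in range(3)]
    tool=((rr-b)>35)&(rr<155)&(rr*1.0/np.maximum(b,1)>1.6)
    tray=(abs(rr-b)<28)&(rr<100)
    o=np.zeros_like(im); o[tool]=(0,128,255); o[tray]=(255,255,0)
    cv2.imwrite(f'pics/m_{c}.png',o)
E
python3 m.py
```

```text
(no output)
```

View pics/m_scene.png

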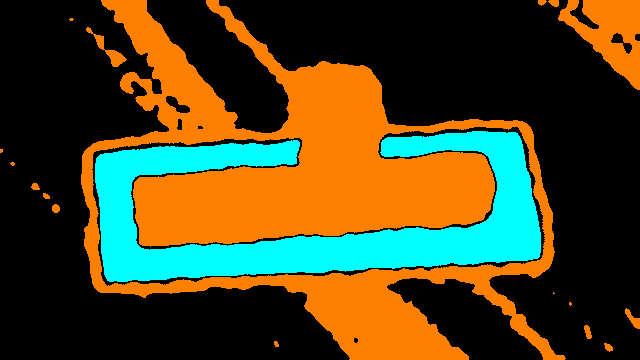

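View pics/m_top.png

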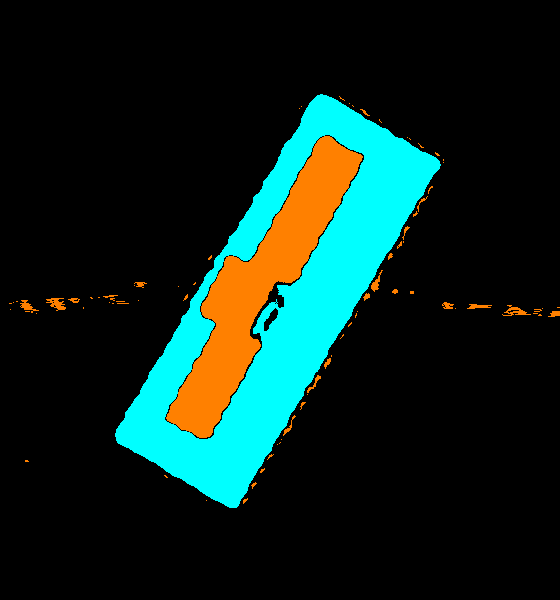

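```bash
cat > m2.py <<'E'
from h import *
r=load('a');T=r['top'];S=r['scene']
def px(p,s,x0,y0): p=np.array(p,float).reshape(-1,2); return (p+.5)/s-.5+[x0,y0]
tr=onz(T,px([(320,95),(441,162),(237,507),(117,437)],8,190,190),14)
print('tray',tr.round(1)); c=tr.mean(0); print('c',c.round(1),[round(float(np.linalg.norm(tr[i]-tr[(i+1)%4])),1) for i in range(4)])
a=(tr[0]+tr[1]-tr[2]-tr[3]); print('tray dir',np.degrees(np.arctan2(a[1],a[0])))
trs=onz(S,px([(97,150),(525,132),(545,258),(105,283)],8,280,225),14); print('tray scene',trs.round(1),trs.mean(0).round(1))
b=onz(T,px([(322,136),(363,155),(212,437),(166,418)],8,190,190),25)
e1=b[:2].mean(0);e2=b[2:].mean(0); d=e1-e2
print('bar ends',e1.round(1),e2.round(1),np.linalg.norm(d),np.degrees(np.arctan2(d[1],d[0])))
bs=onz(S,px([(135,178),(140,245),(487,152),(495,210)],8,280,225),25);print('bar scene',bs.round(1))
p=onz(T,px([(230,256),(277,278),(250,322),(203,312)],8,190,190),76);print('post top',p.round(1),p.mean(0).round(1))
u=d/np.linalg.norm(d); print('post to e1',(e1-p.mean(0))@u,'e2',(p.mean(0)-e2)@u)
print('two post-top',two(T,px((240,290),8,190,190)[0],S,px((382,90),9,280,225)[0]))
E
python3 m2.py
```

```text
tray [[579.  311.9  14. ]
 [551.4 260.6  14. ]
 [406.7 342.3  14. ]
 [435.  392.9  14. ]]
c [493.  326.9  14. ] [58.2, 166.1, 58.0, 165.2]
tray dir -29.42880723767586
tray scene [[550.9 265.3  14. ]
 [407.3 349.   14. ]
 [440.5 402.7  14. ]
 [585.  321.9  14. ]] [495.9 334.7  14. ]
bar ends [556.7 300.6  25. ] [439.1 361.3  25. ] 132.3006048809989 -27.301421420006545
bar scene [[552.1 293.   25. ]
 [569.  321.4  25. ]
 [432.7 356.1  25. ]
 [448.1 380.7  25. ]]
post top [[506.6 338.1  76. ]
 [498.1 319.1  76. ]
 [480.4 329.5  76. ]
 [484.2 348.3  76. ]] [492.3 333.8  76. ]
post to e1 72.43282518703313 e2 59.867779693965744
two post-top (array([491.58194069, 333.96330989,  80.94088679]), np.float64(3.111788474733819))
```

```bash
python3 -c "
from h import *
r=load('a')
def z(im,k):
    im=cv2.resize(im,None,fx=k,fy=k,interpolation=cv2.INTER_CUBIC).astype(float)
    return np.clip((im-60)*1.6,0,255).astype(np.uint8)
cv2.imwrite('pics/d1.png',z(r['top']['color'][180:235,292:360],11))
cv2.imwrite('pics/d2.png',z(r['scene']['color'][165:222,215:280],10))
"
```

```text
(no output)
```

View pics/d1.png

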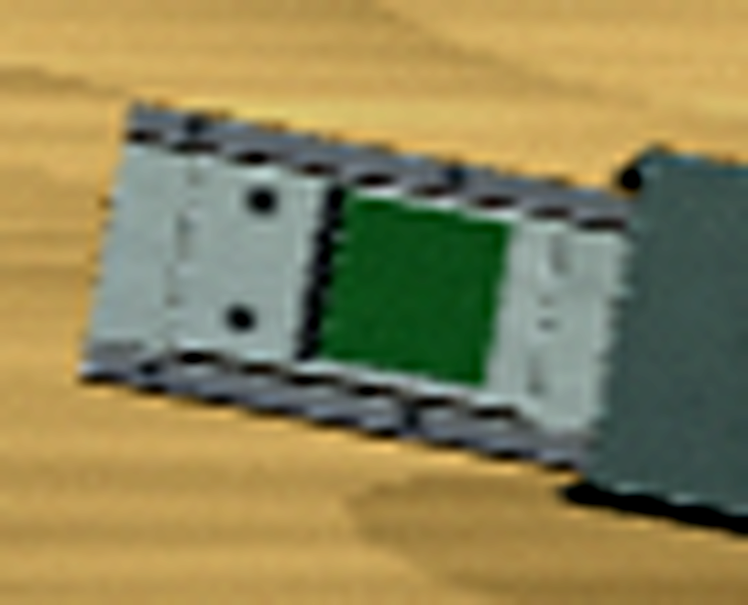

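View pics/d2.png

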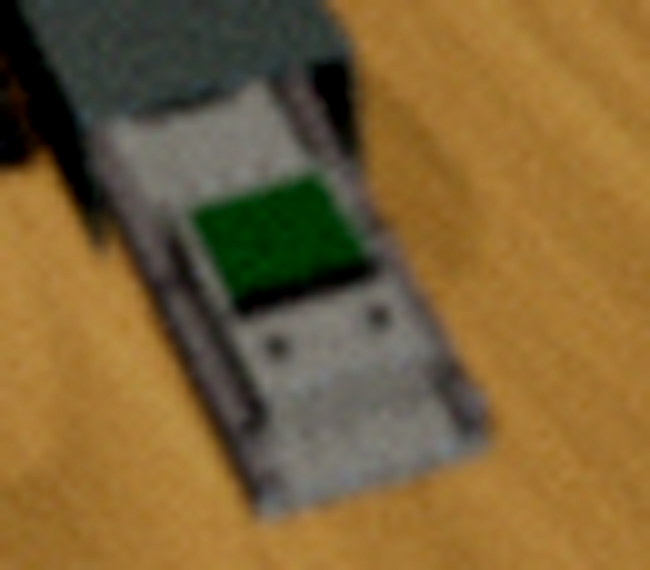

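```bash
cat > m3.py <<'E'
from h import *
r=load('a');T=r['top'];S=r['scene']
def px(p,s,x0,y0): p=np.array(p,float).reshape(-1,2); return (p+.5)/s-.5+[x0,y0]
def an(a,b): d=b-a; return round(float(np.degrees(np.arctan2(d[1],d[0]))),2)
g=onz(T,px([(133,103),(80,378),(640,190),(585,468)],11,292,180),24)
print('guide',g.round(1),'w',np.linalg.norm(g[0]-g[1]),np.linalg.norm(g[2]-g[3]),'ang',an(g[0],g[2]),an(g[1],g[3]),an(g[1],g[0])-90-180)
gi=onz(T,px([(130,135),(185,357),(620,225),(520,413)],11,292,180),24); print('inner ang',an(gi[0],gi[2]),an(gi[1],gi[3]))
print('start centre',((g[0]+g[1])/2).round(1))
sl=onz(T,px([(188,165),(165,310),(565,240),(535,380)],11,292,180),34)
print('sled',sl.round(1)); tail=sl[:2].mean(0);lead=sl[2:].mean(0);print('tail',tail.round(1),'lead',lead.round(1),np.linalg.norm(lead-tail),an(tail,lead))
h=onz(T,px([(365,203),(333,385),(600,435)],6,290,160),63);print('hood roof',h.round(1),'w',np.linalg.norm(h[0]-h[1]),'l',np.linalg.norm(h[1]-h[2]),an(h[1],h[2]),'mouth',h[:2].mean(0).round(1))
ti=onz(T,px([(345,185),(512,222),(488,385),(318,355)],11,292,180),40);print('tile',ti.mean(0).round(1))
tis=onz(S,px([(193,210),(320,177),(365,262),(237,298)],10,215,165),40);print('tile sc',tis.mean(0).round(1))
print(two(T,px((416,287),11,292,180)[0],S,px((279,237),10,215,165)[0]))
gs=onz(S,px([(265,518),(490,435)],10,215,165),0);print('guide start scene z0',gs.round(1),gs.mean(0).round(1))
E
python3 m3.py
```

```text
guide [[622.6  64.7  24. ]
 [538.9  79.9  24. ]
 [597.7 -88.1  24. ]
 [513.6 -71.6  24. ]] w 85.05478884326047 85.74979123046509 ang -99.23 -99.48 -280.33
inner ang -99.89 -98.88
start centre [580.7  72.3  24. ]
sled [[602.5  48.5  34. ]
 [558.7  55.   34. ]
 [581.1 -64.2  34. ]
 [539.  -55.3  34. ]]
tail [580.6  51.7  34. ] lead [560.1 -59.8  34. ] 113.39010464950319 -100.43
hood roof [[ 603.7  -84.4   63. ]
 [ 505.5  -67.3   63. ]
 [ 480.6 -208.7   63. ]] w 99.68861366383126 l 143.60533376342187 -99.98 mouth [554.6 -75.8  63. ]
tile [565.9 -19.1  40. ]
tile sc [565.5 -17.3  40. ]
(array([565.38629661, -18.99195579,  38.41726496]), np.float64(1.4534487184190865))
guide start scene z0 [[618.8  63.    0. ]
 [535.6  70.3   0. ]] [577.2  66.7   0. ]
```

```bash
cat >> h.py <<'E'
def go(tx,ty,tz,yaw,n=None):
    s=telemetry.state(); p=s['ee_pos']; y=s['ee_rot'][2]
    D=np.array([tx,ty,tz])-p; a=np.radians(y)
    dx=D[0]*np.cos(a)+D[1]*np.sin(a); dy=D[0]*np.sin(a)-D[1]*np.cos(a); dz=-D[2]
    w=-((yaw-y+180)%360-180)
    print('t',s['time_s'],'p',p.round(1),'rot',s['ee_rot'].round(2),'F',s['force'].round(1),'w',round(s['gripper_width'],1))
    print('total units dx %.2f dy %.2f dz %.2f yaw %.2f'%(dx/20,dy/20,dz/20,np.radians(w)/.15))
E
cat > g.py <<'E'
import sys
from h import *
go(*map(float,sys.argv[1:5]))
E
```

```text
(no output)
```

Call:
drive_tool --moves '[{"claw": -1,"dx": -0.9,"yaw": 1.0},{"claw": -1,"dx": -0.9},{"claw": -1,"dx": -0.9},{"claw": -1,"dx": -0.9}]'

```text
validation failed for argument at $.mo...
```

```bash
python3 g.py 492.3 333.8 110 152.7
```

```text
t 0.1 p [183.9 544.3 177.3] rot [-179.91   -0.    161.33] F [ 0.6 -0.7 -1. ] w 91.3
total units dx -17.98 dy -5.03 dz 3.36 yaw 1.00
```

Call:
drive_tool --moves '[{"claw": -1,"dx": -0.9,"dy": 0,"dz": 0,"yaw": 1.0},{"claw": -1,"dx": -1,"dy": -0.3,"dz": 0,"yaw": 0},{"claw": -1,"dx": -1,"dy": -0.3,"dz": 0,"yaw": 0},{"claw": -1,"dx": -1,"dy": -0.3,"dz": 0,"yaw": 0},{"claw": -1,"dx": -1,"dy": -0.3,"dz": 0,"yaw": 0}]'

```text
time_s: 0.72
ee_pos: [262.5, 475.8, 175.4]
ee_rot: [-179.6, 0.0, 153.2]
force: [0.6, -0.7, 0.3]
gripper_width: 91.3
```

```bash
python3 g.py 492.3 333.8 110 152.7
```

```text
t 0.725 p [262.5 475.8 175.4] rot [-1.7961e+02  2.0000e-02  1.5316e+02] F [ 0.6 -0.7  0.3] w 91.3
total units dx -13.46 dy -1.15 dz 3.27 yaw 0.05
```

Call:
drive_tool --moves '[{"claw": -1,"dx": -1,"dy": -0.1,"dz": 0.2,"yaw": 0},{"claw": -1,"dx": -1,"dy": -0.1,"dz": 0.2,"yaw": 0},{"claw": -1,"dx": -1,"dy": -0.1,"dz": 0.2,"yaw": 0},{"claw": -1,"dx": -1,"dy": -0.1,"dz": 0.2,"yaw": 0},{"claw": -1,"dx": -1,"dy": -0.1,"dz": 0.2,"yaw": 0}]'

```text
time_s: 1.35
ee_pos: [350.2, 414.6, 154.5]
ee_rot: [-179.4, -0.0, 153.8]
force: [0.3, -0.3, 0.2]
gripper_width: 90.9
```

Call:
drive_tool --moves '[{"claw": -1,"dx": -1,"dy": -0.1,"dz": 0.2,"yaw": 0},{"claw": -1,"dx": -1,"dy": -0.1,"dz": 0.2,"yaw": 0},{"claw": -1,"dx": -1,"dy": -0.1,"dz": 0.2,"yaw": 0},{"claw": -1,"dx": -1,"dy": -0.1,"dz": 0.2,"yaw": 0},{"claw": -1,"dx": -1,"dy": -0.1,"dz": 0.2,"yaw": 0}]'

```text
time_s: 1.98
ee_pos: [437.6, 354.4, 133.1]
ee_rot: [-179.2, -0.1, 154.4]
force: [0.1, -0.6, -0.2]
gripper_width: 91.7
```

```bash
python3 g.py 492.3 333.8 110 152.7
```

```text
t 1.975 p [437.6 354.4 133.1] rot [-1.7919e+02 -1.0000e-01  1.5444e+02] F [ 0.1 -0.6 -0.2] w 91.7
total units dx -2.91 dy 0.25 dz 1.15 yaw 0.20
```

Call:
drive_tool --moves '[{"claw": -1,"dx": -1,"dy": 0.1,"dz": 0.2,"yaw": 0.1},{"claw": -1,"dx": -1,"dy": 0.1,"dz": 0.2,"yaw": 0.1},{"claw": -1,"dx": -0.5,"dy": 0.1,"dz": 0.2,"yaw": 0},{"claw": -1,"dx": 0,"dy": 0,"dz": 0,"yaw": 0}]'

```text
time_s: 2.48
ee_pos: [488.2, 334.5, 119.5]
ee_rot: [-179.1, -0.1, 152.7]
force: [-0.4, -0.8, -0.0]
gripper_width: 90.8
```

```bash
python3 g.py 492.3 333.8 33 152.7; python3 -c "
from h import *
r=save('b')
s=r['scene']['color'][150:290,260:400];t=r['top']['color'][170:280,160:290]
cv2.imwrite('pics/b1.png',cv2.resize(s,None,fx=4,fy=4,interpolation=2))
cv2.imwrite('pics/b2.png',cv2.resize(t,None,fx=4,fy=4,interpolation=2))"
```

```text
t 2.475 p [488.2 334.5 119.5] rot [-1.7910e+02 -1.4000e-01  1.5267e+02] F [-0.4 -0.8 -0. ] w 90.8
total units dx -0.20 dy 0.06 dz 4.32 yaw -0.00
```

View pics/b1.png

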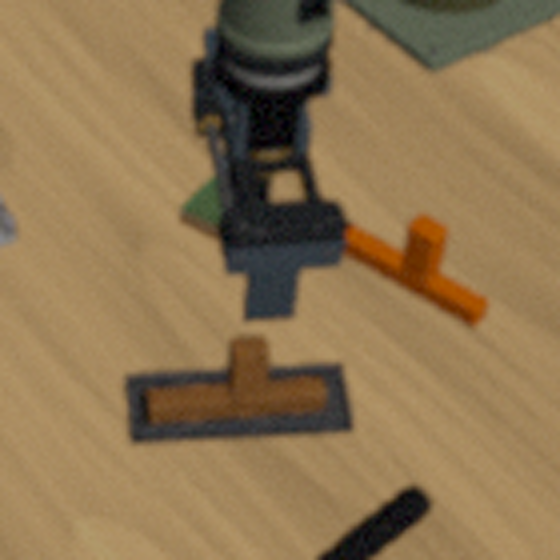

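View pics/b2.png

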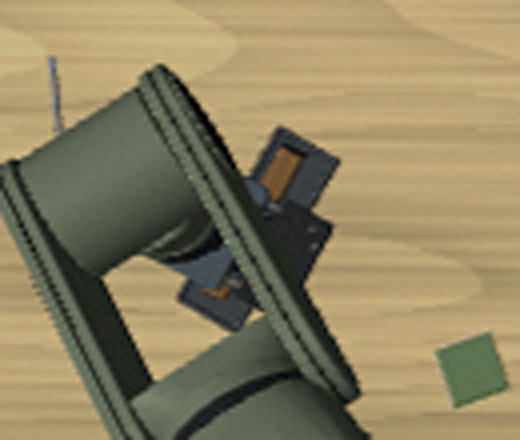

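Call:
drive_tool --moves '[{"claw": -1,"dx": -0.2,"dy": 0,"dz": 1,"yaw": 0},{"claw": -1,"dx": 0,"dy": 0,"dz": 1,"yaw": 0},{"claw": -1,"dx": 0,"dy": 0,"dz": 0.8,"yaw": 0},{"claw": -1,"dx": 0,"dy": 0,"dz": 0.4,"yaw": 0}]'

```text
time_s: 3.08
ee_pos: [489.5, 334.8, 56.1]
ee_rot: [-179.3, -0.1, 152.9]
force: [-0.1, -0.6, 0.6]
gripper_width: 91.3
```

```bash
python3 g.py 492.3 333.8 33 152.7; python3 -c "
from h import *
r=save('b3')
s=r['scene']['color'][190:290,260:380]
p=telemetry.state()['ee_pos'];print(proj(r['scene'],[p]))
cv2.imwrite('pics/b3.png',cv2.resize(s,None,fx=6,fy=6,interpolation=2))"
```

```text
t 3.075 p [489.5 334.8  56.1] rot [-1.7934e+02 -8.0000e-02  1.5292e+02] F [-0.1 -0.6  0.6] w 91.3
total units dx -0.14 dy 0.02 dz 1.16 yaw 0.03
[[321.71644714 240.02513137]]
```

View pics/b3.png

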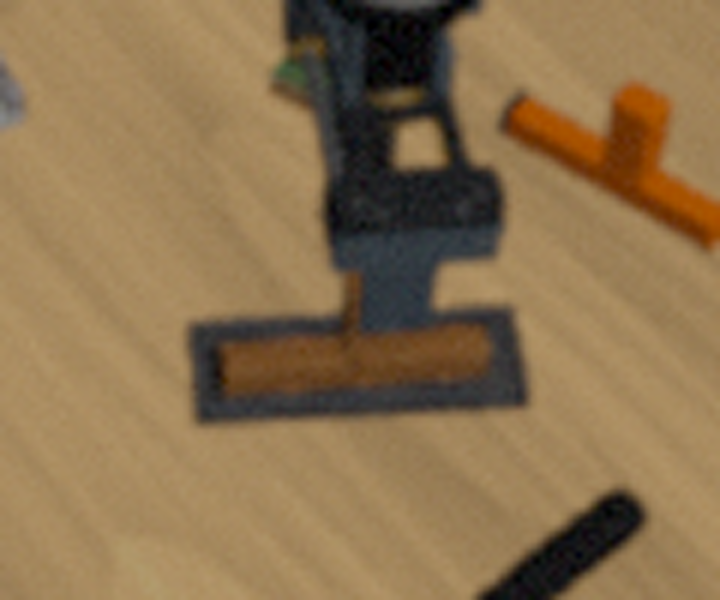

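Call:
drive_tool --moves '[{"claw": -1,"dx": -0.2,"dy": 0,"dz": 0.7,"yaw": 0},{"claw": -1,"dx": 0,"dy": 0,"dz": 0.4,"yaw": 0},{"claw": -1,"dx": 0,"dy": 0,"dz": 0.1,"yaw": 0}]'

```text
time_s: 3.55
ee_pos: [494.1, 332.9, 31.7]
ee_rot: [-179.4, -0.0, 152.9]
force: [0.4, 0.1, 0.0]
gripper_width: 91.2
```

```bash
python3 g.py 492.3 333.8 33 152.7
```

```text
t 3.55 p [494.1 332.9  31.7] rot [-1.7943e+02 -2.0000e-02  1.5291e+02] F [0.4 0.1 0. ] w 91.2
total units dx 0.10 dy -0.00 dz -0.07 yaw 0.02
```

Call:
drive_tool --moves '[{"claw": 1,"dx": 0,"dy": 0,"dz": 0,"yaw": 0},{"claw": 1,"dx": 0,"dy": 0,"dz": 0,"yaw": 0},{"claw": 1,"dx": 0,"dy": 0,"dz": 0,"yaw": 0},{"claw": 1,"dx": 0,"dy": 0,"dz": 0,"yaw": 0},{"claw": 1,"dx": 0,"dy": 0,"dz": 0,"yaw": 0}]' --grip_force 25

```text
time_s: 4.18
ee_pos: [494.6, 333.3, 32.5]
ee_rot: [-179.5, 0.0, 152.9]
force: [0.3, 0.1, 0.7]
gripper_width: 44.2
```

Call:
drive_tool --moves '[{"claw": 1,"dx": 0,"dy": 0,"dz": 0,"yaw": 0},{"claw": 1,"dx": 0,"dy": 0,"dz": 0,"yaw": 0},{"claw": 1,"dx": 0,"dy": 0,"dz": 0,"yaw": 0}]'

```text
time_s: 4.55
ee_pos: [494.6, 333.3, 32.6]
ee_rot: [-179.5, 0.0, 152.9]
force: [0.2, 0.2, 0.3]
gripper_width: 21.4
```

```bash
python3 g.py 492.3 333.8 33 152.7
```

```text
t 4.55 p [494.6 333.3  32.6] rot [-1.7952e+02  3.0000e-02  1.5291e+02] F [0.2 0.2 0.3] w 21.4
total units dx 0.11 dy -0.03 dz -0.02 yaw 0.02
```

Call:
drive_tool --moves '[{"claw": 1,"dx": 0,"dy": 0,"dz": -0.6,"yaw": 0},{"claw": 1,"dx": 0,"dy": 0,"dz": -1,"yaw": 0},{"claw": 1,"dx": 0,"dy": 0,"dz": -1,"yaw": 0},{"claw": 1,"dx": 0,"dy": 0,"dz": -1,"yaw": 0},{"claw": 1,"dx": 0,"dy": 0,"dz": -0.5,"yaw": 0}]'

```text
time_s: 5.18
ee_pos: [494.4, 333.7, 118.5]
ee_rot: [-179.5, -0.0, 152.9]
force: [0.2, 0.1, -0.6]
gripper_width: 21.5
```

```bash
python3 -c "
u=__import__('numpy').array([-.1736,-.985]);m=__import__('numpy').array([554.6,-75.8]);print(m-240*u)"; python3 g.py 596.3 160.6 100 80.0; python3 -c "
from h import *
r=save('c')
s=r['scene']['color'][170:280,240:380]
cv2.imwrite('pics/l1.png',cv2.resize(s,None,fx=5,fy=5,interpolation=2))"
```

```text
[596.264 160.6  ]
t 5.175 p [494.4 333.7 118.5] rot [-1.7945e+02 -1.0000e-02  1.5291e+02] F [ 0.2  0.1 -0.6] w 21.5
total units dx -8.48 dy -5.38 dz 0.92 yaw 8.48
```

View pics/l1.png

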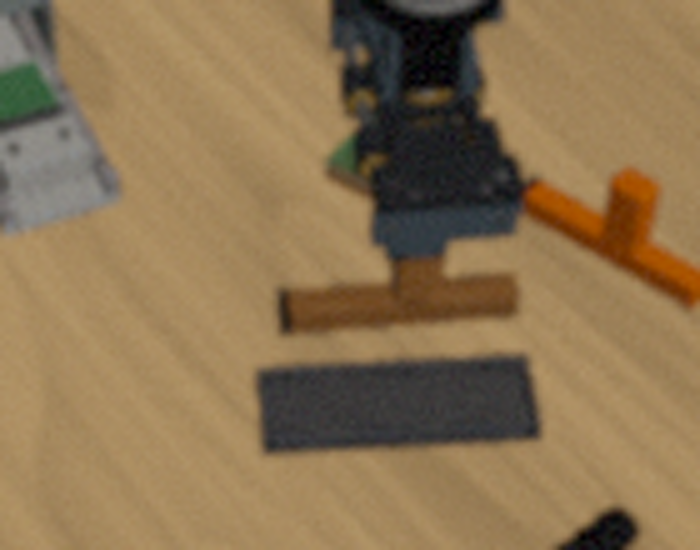

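Call:
drive_tool --moves '[{"claw": 1,"dx": -0.8,"dy": -0.5,"dz": 0,"yaw": 1},{"claw": 1,"dx": -0.8,"dy": -0.3,"dz": 0,"yaw": 1},{"claw": 1,"dx": -0.9,"dy": -0.2,"dz": 0,"yaw": 1},{"claw": 1,"dx": -0.9,"dy": 0,"dz": 0,"yaw": 1},{"claw": 1,"dx": -0.9,"dy": 0.1,"dz": 0,"yaw": 1}]'

```text
time_s: 5.9
ee_pos: [542.3, 255.9, 114.2]
ee_rot: [-179.1, 0.4, 108.7]
force: [1.1, 1.0, -0.2]
gripper_width: 21.5
```

```bash
python3 g.py 596.3 160.6 100 80.0
```

```text
t 5.9 p [542.3 255.9 114.2] rot [-179.14    0.43  108.69] F [ 1.1  1.  -0.2] w 21.5
total units dx -5.38 dy 1.03 dz 0.71 yaw 3.34
```

Call:
drive_tool --moves '[{"claw": 1,"dx": -0.9,"dy": 0.3,"dz": 0,"yaw": 1},{"claw": 1,"dx": -0.9,"dy": 0.4,"dz": 0,"yaw": 1},{"claw": 1,"dx": -0.8,"dy": 0.5,"dz": 0,"yaw": 1},{"claw": 1,"dx": -0.8,"dy": 0.5,"dz": 0,"yaw": 0.4},{"claw": 1,"dx": -0.5,"dy": 0.5,"dz": 0,"yaw": 0}]'

```text
time_s: 6.52
ee_pos: [589.2, 175.3, 109.7]
ee_rot: [-179.0, 1.1, 78.6]
force: [-0.6, -0.1, -1.2]
gripper_width: 21.7
```

```bash
python3 g.py 596.3 160.6 100 80.0
```

```text
t 6.525 p [589.2 175.3 109.7] rot [-179.01    1.07   78.56] F [-0.6 -0.1 -1.2] w 21.7
total units dx -0.65 dy 0.49 dz 0.48 yaw -0.17
```

Call:
drive_tool --moves '[{"claw": 1,"dx": -0.3,"dy": 0.5,"dz": 0.5,"yaw": -0.2},{"claw": 1,"dx": -0.3,"dy": 0.2,"dz": 1,"yaw": 0},{"claw": 1,"dx": 0,"dy": 0,"dz": 1,"yaw": 0},{"claw": 1,"dx": 0,"dy": 0,"dz": 0.3,"yaw": 0},{"claw": 1,"dx": 0,"dy": 0,"dz": 0,"yaw": 0}]'

```text
time_s: 7.15
ee_pos: [601.3, 157.5, 52.0]
ee_rot: [-179.0, 1.0, 80.6]
force: [0.4, 0.6, -0.9]
gripper_width: 21.6
```

```bash
python3 g.py 596.3 160.6 41 80.0;  python3 -c "
from h import *
r=save('d')
s=r['scene']['color'][120:240,180:320];t=r['top']['color'][140:240,230:370]
cv2.imwrite('pics/e1.png',cv2.resize(s,None,fx=5,fy=5,interpolation=2))
cv2.imwrite('pics/e2.png',cv2.resize(t,None,fx=5,fy=5,interpolation=2))"
```

```text
t 7.15 p [601.3 157.5  52. ] rot [-178.99    1.     80.63] F [ 0.4  0.6 -0.9] w 21.6
total units dx 0.11 dy -0.27 dz 0.55 yaw 0.07
```

View pics/e1.png

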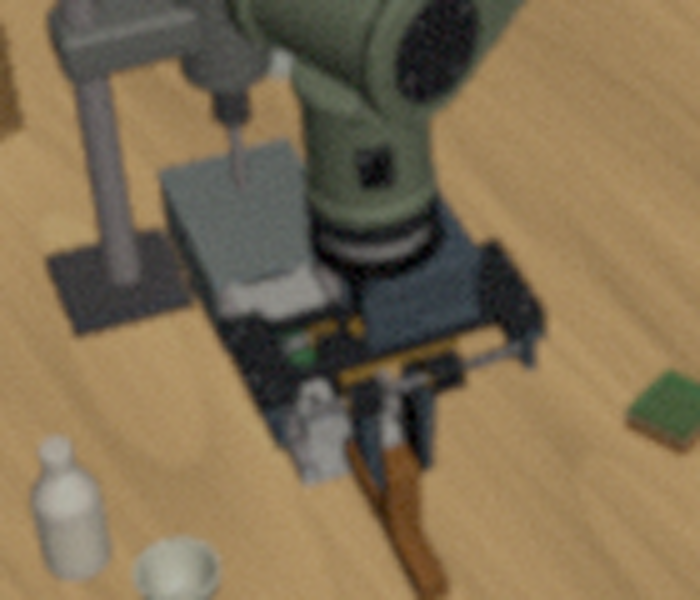

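View pics/e2.png

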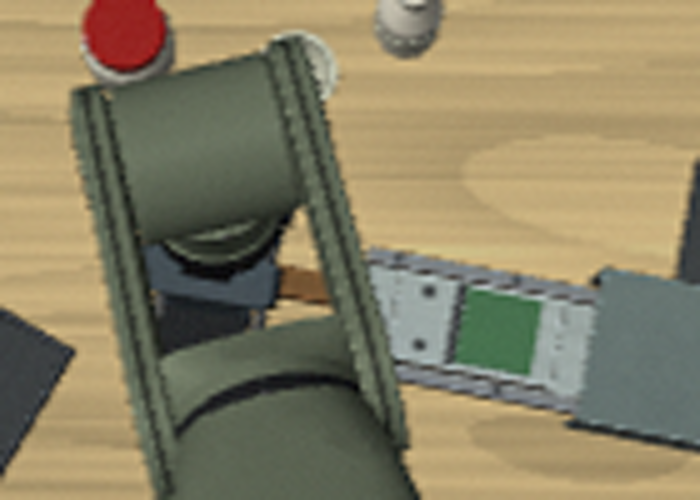

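```bash
python3 -c "
from h import *
r=load('d');T=r['top']
t=T['color'][185:207,278:302]
cv2.imwrite('pics/e3.png',cv2.resize(t,None,fx=25,fy=25,interpolation=2))
q=np.array([(302,285)])
p=onz(T,(q+.5)/5-.5+[230,140],44)[0]
u=np.array([-.1736,-.985]);n=np.array([.985,-.1736]);m=np.array([554.6,-75.8]);c=np.array([567.6,-1.7])
print(p,'lat',(p[:2]-c)@n,'along',(p[:2]-m)@u)
e=telemetry.state()['ee_pos'][:2];print('tcp lat',(e-c)@n,'along',(e-m)@u)"
```

```text
[593.67886952 109.92978665  44.        ] lat 6.308755518141035 along -189.727931604326
tcp lat 5.916076545020467 along -238.22127583326792
```

View pics/e3.png

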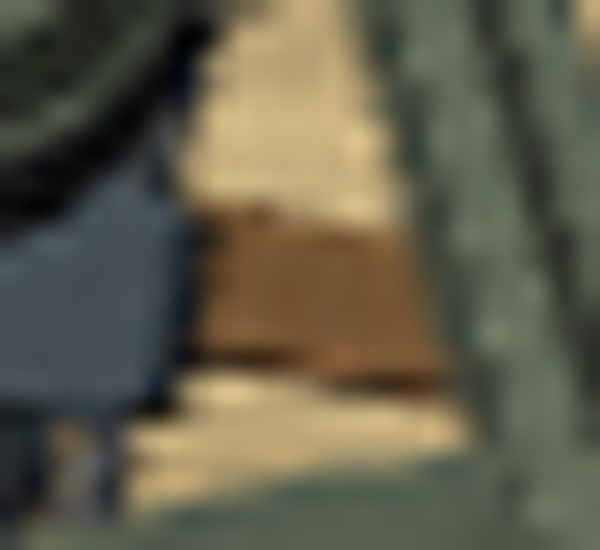

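Call:
drive_tool --moves '[{"claw": 1,"dx": 0,"dy": -0.3,"dz": 0.3,"yaw": 0.1},{"claw": 1,"dx": 0,"dy": 0,"dz": 0.2,"yaw": 0},{"claw": 1,"dx": 0,"dy": 0,"dz": 0,"yaw": 0}]'

```text
time_s: 7.62
ee_pos: [595.8, 159.2, 43.7]
ee_rot: [-179.2, 0.9, 79.8]
force: [-0.3, -0.4, -0.5]
gripper_width: 21.6
```

```bash
cat > lat.py <<'E'
from h import *
u=np.array([-.1736,-.985]);n=np.array([.985,-.1736]);m=np.array([554.6,-75.8]);c=np.array([567.6,-1.7])
s=telemetry.state();e=s['ee_pos'][:2];print(round(s['time_s'],2),'tcp lat',round((e-c)@n,1),'along',round((e-m)@u,1),'z',s['ee_pos'][2].round(1),s['ee_rot'].round(2),'Fu',round(s['force'][:2]@u,2),'F',s['force'].round(1))
E
python3 lat.py
```

```text
7.62 tcp lat -0.2 along -238.6 z 43.7 [-179.2     0.92   79.75] Fu 0.49 F [-0.3 -0.4 -0.5]
```

Call:
drive_tool --moves '[{"claw": 1,"dx": -0.3,"dy": 0,"dz": 0.1,"yaw": 0},{"claw": 1,"dx": -0.3,"dy": 0,"dz": 0,"yaw": 0},{"claw": 1,"dx": -0.3,"dy": 0,"dz": 0,"yaw": 0},{"claw": 1,"dx": -0.2,"dy": 0,"dz": 0,"yaw": 0}]'

```text
time_s: 8.12
ee_pos: [591.9, 136.0, 42.2]
ee_rot: [-179.2, 0.9, 79.8]
force: [-0.6, 0.8, -1.0]
gripper_width: 21.6
```

```bash
python3 lat.py
```

```text
8.12 tcp lat 0.0 along -215.1 z 42.2 [-179.24    0.92   79.76] Fu -0.71 F [-0.6  0.8 -1. ]
```

Call:
drive_tool --moves '[{"claw": 1,"dx": -0.2,"dy": 0,"dz": 0.05,"yaw": 0},{"claw": 1,"dx": -0.2,"dy": 0,"dz": 0,"yaw": 0},{"claw": 1,"dx": -0.2,"dy": 0,"dz": 0,"yaw": 0}]'

```text
time_s: 8.5
ee_pos: [590.2, 124.1, 41.8]
ee_rot: [-179.3, 0.8, 79.7]
force: [0.0, 4.7, 0.8]
gripper_width: 21.9
```

```bash
python3 lat.py
```

```text
8.5 tcp lat 0.4 along -203.1 z 41.8 [-179.3     0.79   79.7 ] Fu -4.66 F [0.  4.7 0.8]
```

Call:
drive_tool --moves '[{"claw": 1,"dx": -0.2,"dy": 0,"dz": 0,"yaw": 0},{"claw": 1,"dx": -0.2,"dy": 0,"dz": 0,"yaw": 0},{"claw": 1,"dx": -0.2,"dy": 0,"dz": 0,"yaw": 0},{"claw": 1,"dx": -0.2,"dy": 0,"dz": 0,"yaw": 0}]'

```text
time_s: 9.0
ee_pos: [588.0, 109.2, 42.3]
ee_rot: [-179.4, 0.6, 79.7]
force: [0.7, 3.6, -1.7]
gripper_width: 21.6
```

```bash
python3 lat.py;  python3 -c "
from h import *
r=save('f')
t=r['top']['color'][140:240,230:370]
cv2.imwrite('pics/f2.png',cv2.resize(t,None,fx=5,fy=5,interpolation=2))"
```

```text
9.0 tcp lat 0.8 along -188.1 z 42.3 [-179.39    0.59   79.68] Fu -3.65 F [ 0.7  3.6 -1.7]
```

View pics/f2.png

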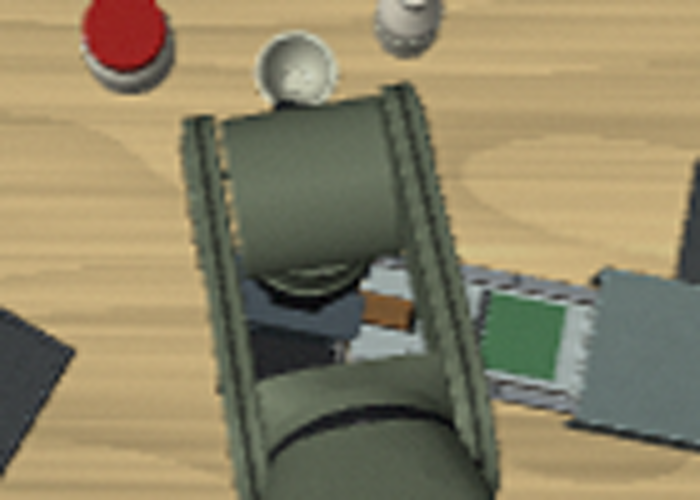

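Call:
drive_tool --moves '[{"claw": 1,"dx": -0.25,"dy": -0.02,"dz": 0,"yaw": 0},{"claw": 1,"dx": -0.25,"dy": -0.02,"dz": 0,"yaw": 0},{"claw": 1,"dx": -0.2,"dy": -0.02,"dz": 0,"yaw": 0},{"claw": 1,"dx": -0.2,"dy": 0,"dz": 0,"yaw": 0}]'

```text
time_s: 9.6
ee_pos: [583.2, 90.3, 42.4]
ee_rot: [-179.4, 0.6, 79.7]
force: [0.8, 2.6, -1.3]
gripper_width: 22.1
```

```bash
python3 lat.py
```

```text
9.6 tcp lat -0.6 along -168.6 z 42.4 [-179.39    0.63   79.69] Fu -2.68 F [ 0.8  2.6 -1.3]
```

Call:
drive_tool --moves '[{"claw": 1,"dx": -0.12,"dy": 0.01,"dz": 0,"yaw": 0},{"claw": 1,"dx": -0.12,"dy": 0.01,"dz": 0,"yaw": 0}]'

```text
time_s: 9.85
ee_pos: [582.5, 85.0, 42.5]
ee_rot: [-179.4, 0.6, 79.7]
force: [0.0, 1.9, -0.6]
gripper_width: 21.4
```

Call:
drive_tool --moves '[{"claw": 1,"dx": -0.12,"dy": 0.01,"dz": 0,"yaw": 0},{"claw": 1,"dx": -0.12,"dy": 0,"dz": 0,"yaw": 0}]'

```text
time_s: 10.1
ee_pos: [581.7, 80.0, 42.4]
ee_rot: [-179.4, 0.6, 79.7]
force: [1.9, 2.2, -1.2]
gripper_width: 21.5
```

```bash
python3 lat.py
```

```text
10.1 tcp lat -0.2 along -158.2 z 42.4 [-179.35    0.63   79.67] Fu -2.46 F [ 1.9  2.2 -1.2]
```

Call:
drive_tool --moves '[{"claw": 1,"dx": -0.12,"dy": 0,"dz": 0,"yaw": 0},{"claw": 1,"dx": -0.12,"dy": 0,"dz": 0,"yaw": 0}]'

```text
time_s: 10.35
ee_pos: [580.8, 75.0, 42.4]
ee_rot: [-179.3, 0.6, 79.7]
force: [-0.0, 1.8, -1.3]
gripper_width: 21.5
```

Call:
drive_tool --moves '[{"claw": 1,"dx": -0.12,"dy": 0,"dz": 0,"yaw": 0},{"claw": 1,"dx": -0.12,"dy": 0,"dz": 0,"yaw": 0}]'

```text
time_s: 10.6
ee_pos: [579.8, 69.9, 42.5]
ee_rot: [-179.3, 0.6, 79.7]
force: [0.8, 3.6, -1.9]
gripper_width: 21.7
```

Call:
drive_tool --moves '[{"claw": 1,"dx": -0.1,"dy": 0,"dz": 0,"yaw": 0},{"claw": 1,"dx": -0.1,"dy": 0,"dz": 0,"yaw": 0}]'

```text
time_s: 10.85
ee_pos: [579.0, 65.6, 42.5]
ee_rot: [-179.3, 0.6, 79.7]
force: [1.0, 3.1, -2.2]
gripper_width: 21.6
```

Call:
drive_tool --moves '[{"claw": 1,"dx": -0.1,"dy": 0,"dz": 0,"yaw": 0},{"claw": 1,"dx": -0.1,"dy": 0,"dz": 0,"yaw": 0}]'

```text
time_s: 11.1
ee_pos: [578.5, 62.1, 42.7]
ee_rot: [-179.4, 0.6, 79.6]
force: [1.2, 6.1, 0.4]
gripper_width: 21.7
```

Call:
drive_tool --moves '[{"claw": 1,"dx": -0.08,"dy": 0,"dz": 0,"yaw": 0}]'

```text
time_s: 11.22
ee_pos: [578.6, 61.5, 43.1]
ee_rot: [-179.4, 0.4, 79.6]
force: [-0.1, 6.1, 0.0]
gripper_width: 21.7
```

```bash
for i in 1 2 3; do python3 lat.py; done
```

```text
11.22 tcp lat -0.2 along -139.4 z 43.1 [-179.39    0.43   79.59] Fu -6.02 F [-0.1  6.1  0. ]
11.22 tcp lat -0.2 along -139.4 z 43.1 [-179.39    0.43   79.59] Fu -6.02 F [-0.1  6.1  0. ]
11.22 tcp lat -0.2 along -139.4 z 43.1 [-179.39    0.43   79.59] Fu -6.02 F [-0.1  6.1  0. ]
```

Call:
drive_tool --moves '[{"claw": 1,"dx": -0.1,"dy": 0,"dz": 0.02,"yaw": 0}]'

```text
time_s: 11.35
ee_pos: [578.7, 61.1, 43.3]
ee_rot: [-179.4, 0.2, 79.5]
force: [0.9, 8.2, 0.8]
gripper_width: 21.8
```

Call:
drive_tool --moves '[{"claw": 1,"dx": -0.08,"dy": 0,"dz": 0.02,"yaw": 0}]'

```text
time_s: 11.48
ee_pos: [578.8, 61.0, 43.4]
ee_rot: [-179.5, 0.1, 79.4]
force: [-0.1, 7.4, 0.5]
gripper_width: 21.5
```

```bash
python3 -c "
from h import *
r=save('i')
s=r['scene']['color'][120:240,180:320];t=r['top']['color'][140:240,230:370]
cv2.imwrite('pics/i1.png',cv2.resize(s,None,fx=5,fy=5,interpolation=2))
cv2.imwrite('pics/i2.png',cv2.resize(t,None,fx=5,fy=5,interpolation=2))";python3 lat.py
```

```text
11.57 tcp lat 0.1 along -139.0 z 43.4 [-1.7946e+02  7.0000e-02  7.9450e+01] Fu -7.79 F [0.3 7.9 0.5]
```

View pics/i1.png

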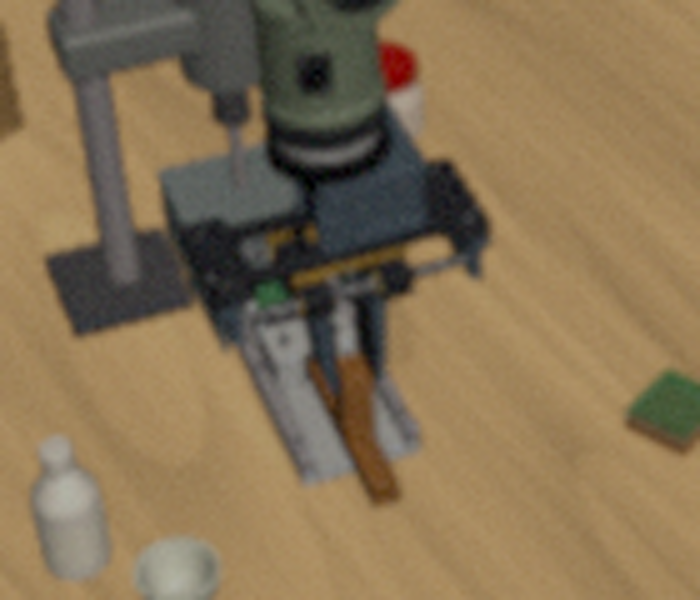

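View pics/i2.png

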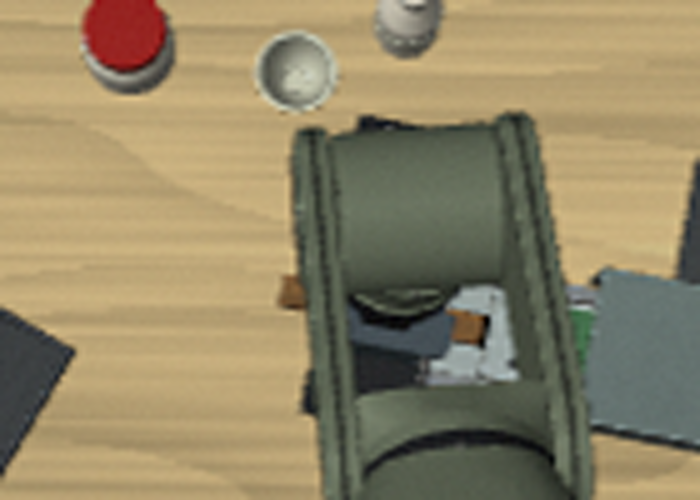

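Call:
drive_tool --moves '[{"claw": 1,"dx": 0.05,"dy": 0,"dz": 0,"yaw": 0}]'

```text
time_s: 11.7
ee_pos: [578.7, 61.8, 43.5]
ee_rot: [-179.4, 0.1, 79.5]
force: [1.4, 0.6, -1.4]
gripper_width: 21.7
```

Call:
drive_tool --moves '[{"claw": 1,"dx": 0.05,"dy": 0,"dz": 0,"yaw": 0}]'

```text
time_s: 11.82
ee_pos: [578.6, 62.0, 43.4]
ee_rot: [-179.4, 0.2, 79.5]
force: [-0.1, 0.4, -0.6]
gripper_width: 21.6
```

Call:
drive_tool --moves '[{"claw": 1,"dx": 0.1,"dy": 0,"dz": 0,"yaw": 0}]'

```text
time_s: 11.95
ee_pos: [578.7, 63.2, 43.2]
ee_rot: [-179.4, 0.3, 79.5]
force: [-0.2, 0.1, -1.0]
gripper_width: 21.5
```

Call:
drive_tool --moves '[{"claw": 1,"dx": 0.1,"dy": 0,"dz": 0,"yaw": 0}]'

```text
time_s: 12.08
ee_pos: [578.9, 64.8, 43.2]
ee_rot: [-179.4, 0.3, 79.5]
force: [0.1, -0.3, -0.8]
gripper_width: 21.8
```

```bash
python3 lat.py
```

```text
12.07 tcp lat -0.4 along -142.7 z 43.2 [-179.38    0.34   79.53] Fu 0.24 F [ 0.1 -0.3 -0.8]
```

Call:
drive_tool --moves '[{"claw": 1,"dx": -0.1,"dy": 0.02,"dz": 0,"yaw": 0},{"claw": 1,"dx": -0.1,"dy": 0,"dz": 0,"yaw": 0}]'

```text
time_s: 12.32
ee_pos: [579.0, 61.8, 43.5]
ee_rot: [-179.4, 0.2, 79.5]
force: [0.5, 6.6, 1.9]
gripper_width: 21.7
```

Call:
drive_tool --moves '[{"claw": 1,"dx": -0.1,"dy": 0,"dz": 0,"yaw": 0}]'

```text
time_s: 12.45
ee_pos: [579.2, 61.5, 44.1]
ee_rot: [-179.4, -0.0, 79.4]
force: [-0.2, 6.9, 1.4]
gripper_width: 21.4
```

Call:
drive_tool --moves '[{"claw": 1,"dx": -0.1,"dy": 0,"dz": 0,"yaw": 0}]'

```text
time_s: 12.58
ee_pos: [579.2, 61.3, 44.6]
ee_rot: [-179.5, -0.2, 79.3]
force: [-0.1, 6.3, 0.7]
gripper_width: 21.5
```

Call:
drive_tool --moves '[{"claw": 1,"dx": -0.15,"dy": -0.02,"dz": 0.06,"yaw": 0}]'

```text
time_s: 12.7
ee_pos: [579.5, 61.2, 44.4]
ee_rot: [-179.6, -0.5, 79.2]
force: [0.8, 9.4, 4.4]
gripper_width: 22.0
```

Call:
drive_tool --moves '[{"claw": 1,"dx": -0.2,"dy": -0.02,"dz": 0.06,"yaw": 0}]'

```text
time_s: 12.82
ee_pos: [579.9, 60.6, 44.6]
ee_rot: [-179.7, -0.9, 79.1]
force: [1.0, 11.6, 5.5]
gripper_width: 21.7
```

Call:
drive_tool --moves '[{"claw": 1,"dx": 0.03,"dy": 0.0,"dz": 0,"yaw": 0}]'

```text
time_s: 12.95
ee_pos: [580.0, 61.6, 44.9]
ee_rot: [-179.8, -1.0, 79.1]
force: [0.5, -0.1, -0.4]
gripper_width: 21.9
```

Call:
drive_tool --moves '[{"claw": 1,"dx": 0.05,"dy": 0.0,"dz": 0,"yaw": 0}]'

```text
time_s: 13.08
ee_pos: [580.1, 62.1, 44.9]
ee_rot: [-179.7, -0.9, 79.1]
force: [0.8, -0.3, -1.2]
gripper_width: 21.7
```

Call:
drive_tool --moves '[{"claw": 1,"dx": 0.05,"dy": 0.0,"dz": 0,"yaw": 0}]'

```text
time_s: 13.2
ee_pos: [580.1, 62.6, 44.7]
ee_rot: [-179.7, -0.9, 79.1]
force: [-0.2, -0.2, -1.6]
gripper_width: 21.9
```

Call:
drive_tool --moves '[{"claw": 1,"dx": 0.05,"dy": 0.0,"dz": 0,"yaw": 0}]'

```text
time_s: 13.32
ee_pos: [580.1, 63.2, 44.5]
ee_rot: [-179.7, -0.8, 79.1]
force: [0.4, 0.4, -1.5]
gripper_width: 21.8
```

Call:
drive_tool --moves '[{"claw": 1,"dx": 0.3,"dy": 0.0,"dz": 0,"yaw": 0},{"claw": 1,"dx": 0.7,"dy": 0.0,"dz": 0,"yaw": 0},{"claw": 1,"dx": 0.8,"dy": 0.0,"dz": 0,"yaw": 0},{"claw": 1,"dx": 0.5,"dy": 0.0,"dz": 0,"yaw": 0},{"claw": 1,"dx": 0,"dy": 0.0,"dz": 0,"yaw": 0}]'

```text
time_s: 13.95
ee_pos: [589.6, 112.3, 44.9]
ee_rot: [-179.7, -0.8, 79.2]
force: [-0.5, -0.4, -1.7]
gripper_width: 21.6
```

```bash
python3 -c "
from h import *
r=save('j')
s=r['scene']['color'][130:240,190:310];t=r['top']['color'][170:235,280:370]
cv2.imwrite('pics/j1.png',cv2.resize(s,None,fx=6,fy=6,interpolation=2))
cv2.imwrite('pics/j2.png',cv2.resize(t,None,fx=8,fy=8,interpolation=2))";python3 lat.py
```

```text
14.05 tcp lat 1.8 along -190.5 z 44.9 [-179.68   -0.81   79.1 ] Fu -0.07 F [-0.3  0.1 -0.3]
```

View pics/j1.png

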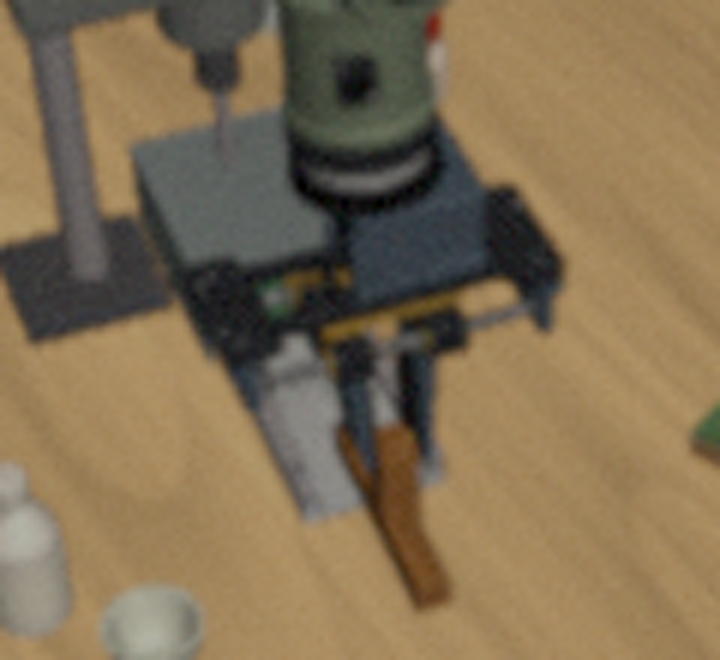

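View pics/j2.png

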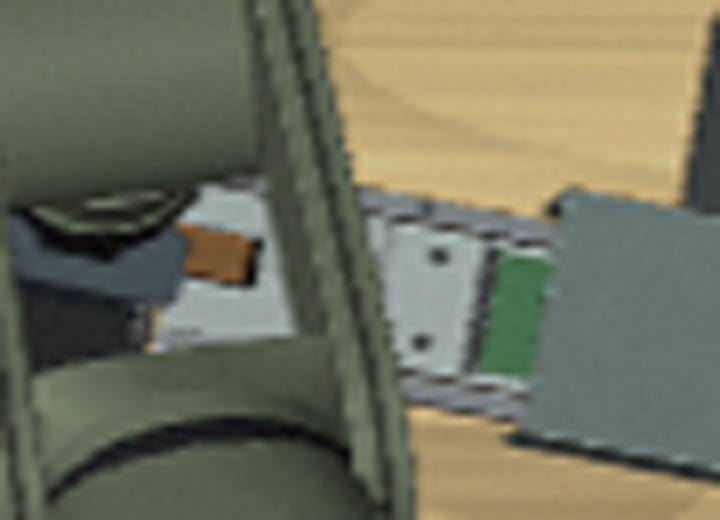

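```bash
python3 -c "
from h import *
T=load('j')['top']
u=np.array([-.1736,-.985]);n=np.array([.985,-.1736]);m=np.array([554.6,-75.8])
def P(q,s,o,z):
    p=onz(T,(np.array(q,float)+.5)/s-.5+o,z)[:,:2]-m; return np.c_[p@u,p@n].round(1)
print('holes before',P([(262,200),(240,318)],11,[292,180],34).tolist())
print('holes after',P([(438,257),(420,342)],8,[280,170],34).tolist())
print('tile edge before',P([(345,185),(318,355)],11,[292,180],40).tolist())
print('tile edge after',P([(500,250),(480,370)],8,[280,170],40).tolist())
print('nose after',P([(258,240),(250,285)],8,[280,170],36).tolist())
"
```

```text
holes before [[-107.0, 19.3], [-107.1, -16.9]]
holes after [[-43.5, 17.9], [-44.6, -18.1]]
tile edge before [[-83.8, 27.5], [-82.7, -24.2]]
tile edge after [[-19.7, 24.5], [-19.1, -25.5]]
nose after [[-117.5, 10.9], [-117.4, -8.0]]
```

Call:
drive_tool --moves '[{"claw": 1,"dx": 0.5,"dy": 0.0,"dz": -0.5,"yaw": 0},{"claw": 1,"dx": 0.9,"dy": 0.0,"dz": -0.2,"yaw": 0},{"claw": 1,"dx": 0.9,"dy": 0.0,"dz": 0,"yaw": 0},{"claw": 1,"dx": 0.9,"dy": 0.0,"dz": 0,"yaw": 0},{"claw": 1,"dx": 0.2,"dy": 0.0,"dz": 0,"yaw": 0}]'

```text
time_s: 14.68
ee_pos: [603.5, 182.7, 61.4]
ee_rot: [-179.7, -0.9, 79.1]
force: [0.4, -0.3, -0.5]
gripper_width: 21.5
```

```bash
python3 -c "
from h import *
r=save('k')
s=r['scene']['color'][120:260,190:340];t=r['top']['color'][160:240,210:350]
cv2.imwrite('pics/k1.png',cv2.resize(s,None,fx=5,fy=5,interpolation=2))
cv2.imwrite('pics/k2.png',cv2.resize(t,None,fx=5,fy=5,interpolation=2))";python3 lat.py
```

```text
14.78 tcp lat 3.3 along -262.1 z 61.3 [-179.72   -0.84   79.03] Fu 0.4 F [-0.5 -0.3 -1. ]
```

View pics/k1.png

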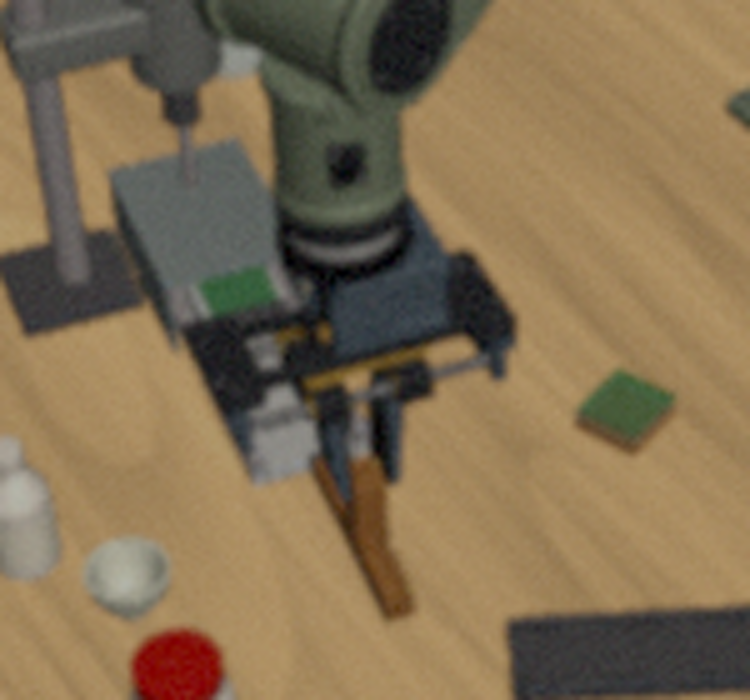

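View pics/k2.png

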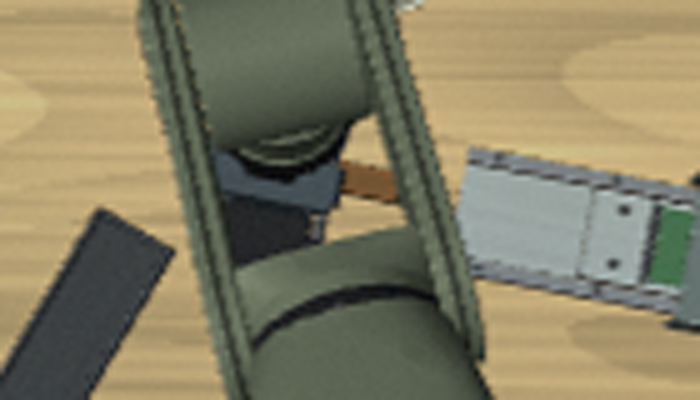

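```bash
python3 -c "
from h import *
S=load('k')['scene'];T=load('k')['top']
a=np.radians(79.03);tx=np.array([np.cos(a),np.sin(a),0.0147]);ty=np.array([np.sin(a),-np.cos(a),0]);tcp=np.array([603.5,182.7,61.3])
for off in (57,):
  for zz in (-27.6,-7.6,2.4,-17.6):
    for l in (-10,10):
      p=tcp+off*tx+l*ty+[0,0,zz]
      print(zz,l,((proj(S,p)[0]-[190,120]+.5)*5-.5).round(0))
im=S['color'][200:250,240:290];cv2.imwrite('pics/k3.png',cv2.resize(im,None,fx=12,fy=12,interpolation=2))
"
```

```text
-27.6 -10 [415. 607.]
-27.6 10 [384. 617.]
-7.6 -10 [414. 585.]
-7.6 10 [383. 594.]
2.4 -10 [413. 574.]
2.4 10 [382. 583.]
-17.6 -10 [414. 596.]
-17.6 10 [383. 606.]
```

View pics/k3.png

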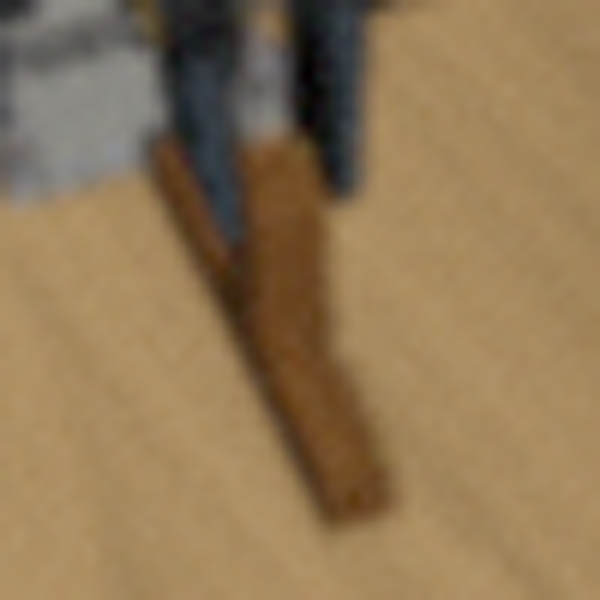

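```bash
python3 -c "
from h import *
T=load('k')['top']
u=np.array([-.1736,-.985]);n=np.array([.985,-.1736]);m=np.array([554.6,-75.8])
def P(q,s,o,z):
    p=onz(T,(np.array(q,float)+.5)/s-.5+o,z)[:,:2]-m; return np.c_[p@u,p@n].round(1)
im=T['color'][180:225,300:370];cv2.imwrite('pics/k4.png',np.clip((cv2.resize(im,None,fx=11,fy=11,interpolation=2).astype(float)-60)*1.6,0,255).astype(np.uint8))
print('holes',P([(623,210),(613,264)],5,[210,160],34).tolist())
print('tail',P([(593,190),(580,275)],5,[210,160],34).tolist())
"
```

```text
holes [[-43.9, 18.1], [-44.1, -18.3]]
tail [[-65.6, 27.5], [-64.1, -29.4]]
```

View pics/k4.png

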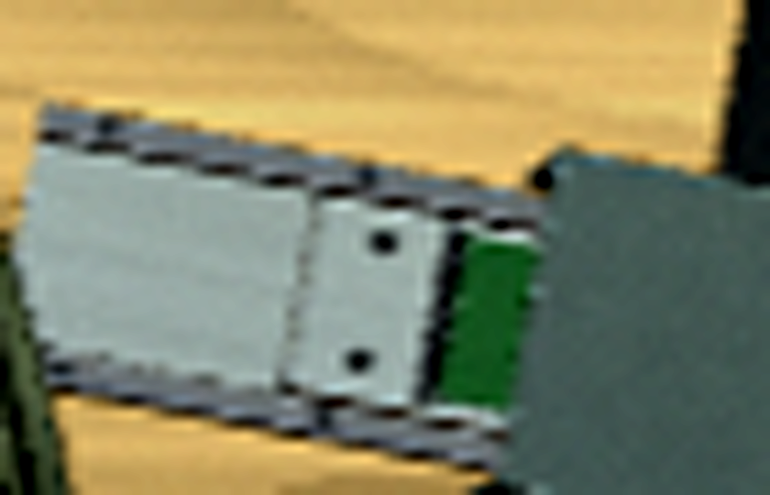

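Fitting the push data gives about 2 N/mm beyond the first contact and roughly 3 N friction. The top view shows the sled has moved 63 mm, with its tail at -65 mm and its lead at about +45 mm. So the sled is against the stop. Next I'll return the tool.

Call:
drive_tool --moves '[{"claw": 1,"dx": 0.3,"dy": 0.0,"dz": -0.9,"yaw": 0},{"claw": 1,"dx": 0.3,"dy": -0.2,"dz": -0.9,"yaw": -0.6},{"claw": 1,"dx": 0.6,"dy": -0.4,"dz": -0.8,"yaw": -1},{"claw": 1,"dx": 0.8,"dy": -0.4,"dz": -0.3,"yaw": -1},{"claw": 1,"dx": 0.9,"dy": -0.4,"dz": 0,"yaw": -1}]'

```text
time_s: 15.4
ee_pos: [573.2, 234.7, 120.3]
ee_rot: [-179.9, -0.8, 110.7]
force: [-0.6, -0.3, -0.7]
gripper_width: 21.6
```

```bash
python3 g.py 487.8 329.8 115 150.6
```

```text
t 15.4 p [573.2 234.7 120.3] rot [-179.9    -0.76  110.7 ] F [-0.6 -0.3 -0.7] w 21.6
total units dx 5.96 dy -2.31 dz 0.26 yaw -4.64
```

Call:
drive_tool --moves '[{"claw": 1,"dx": 0.9,"dy": -0.2,"dz": 0,"yaw": -1},{"claw": 1,"dx": 0.9,"dy": 0,"dz": 0,"yaw": -1},{"claw": 1,"dx": 0.9,"dy": 0.1,"dz": 0,"yaw": -1},{"claw": 1,"dx": 0.9,"dy": 0.3,"dz": 0,"yaw": -1},{"claw": 1,"dx": 0.8,"dy": 0.4,"dz": 0,"yaw": -0.5}]'

```text
time_s: 16.02
ee_pos: [524.1, 311.7, 120.8]
ee_rot: [179.8, -0.7, 150.5]
force: [-0.7, 1.0, -1.6]
gripper_width: 21.8
```

```bash
python3 g.py 487.8 329.8 115 150.6
```

```text
t 16.025 p [524.1 311.7 120.8] rot [179.82  -0.68 150.51] F [-0.7  1.  -1.6] w 21.8
total units dx 2.03 dy -0.11 dz 0.29 yaw -0.01
```

Call:
drive_tool --moves '[{"claw": 1,"dx": 0.9,"dy": -0.1,"dz": 0.3,"yaw": 0},{"claw": 1,"dx": 0.9,"dy": 0,"dz": 0.9,"yaw": 0},{"claw": 1,"dx": 0.2,"dy": 0,"dz": 0.9,"yaw": 0},{"claw": 1,"dx": 0,"dy": 0,"dz": 0.3,"yaw": 0},{"claw": 1,"dx": 0,"dy": 0,"dz": 0,"yaw": 0}]'

```text
time_s: 16.65
ee_pos: [483.2, 328.0, 70.7]
ee_rot: [-179.9, -0.7, 150.2]
force: [0.7, 0.6, -1.3]
gripper_width: 21.8
```

```bash
python3 g.py 487.8 329.8 33 150.6; python3 -c "
from h import *
r=save('n')
s=r['scene']['color'][190:290,250:390];t=r['top']['color'][170:280,170:290]
cv2.imwrite('pics/n1.png',cv2.resize(s,None,fx=5,fy=5,interpolation=2))
cv2.imwrite('pics/n2.png',cv2.resize(t,None,fx=5,fy=5,interpolation=2))"
```

```text
t 16.65 p [483.2 328.   70.7] rot [-179.93   -0.74  150.17] F [ 0.7  0.6 -1.3] w 21.8
total units dx -0.15 dy 0.19 dz 1.89 yaw -0.05
```

View pics/n1.png

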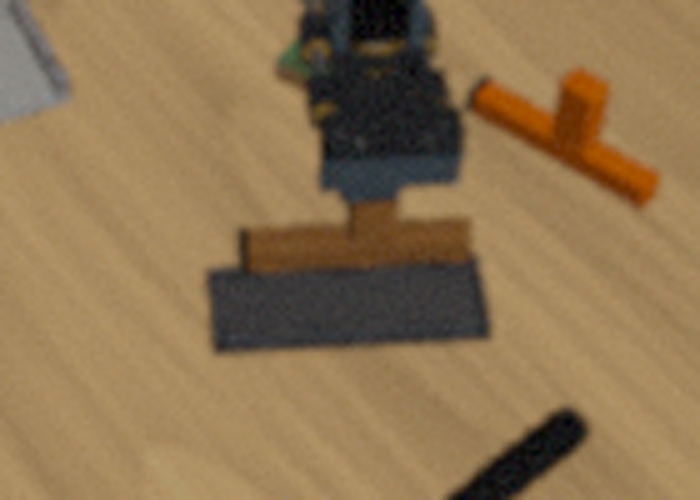

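View pics/n2.png

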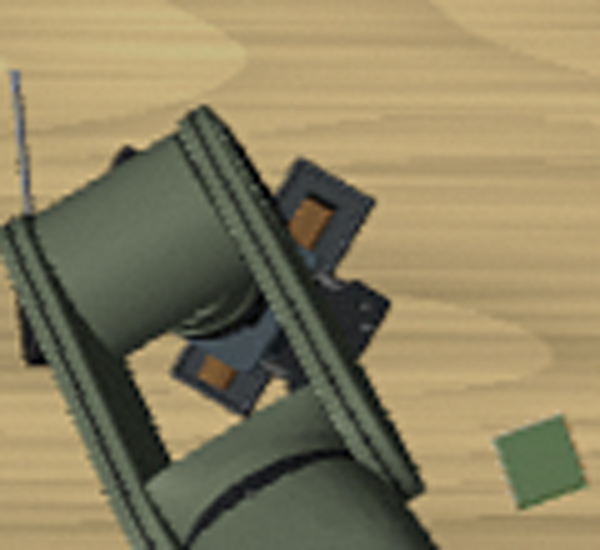

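```bash
python3 -c "
from h import *
T=load('n')['top']
im=T['color'][195:260,200:250];cv2.imwrite('pics/n4.png',cv2.resize(im,None,fx=11,fy=11,interpolation=2))
C=np.array([493,326.9]);a=np.radians(-29.4);u=np.array([np.cos(a),np.sin(a)]);n=np.array([-u[1],u[0]])
def P(q,z):
    p=onz(T,(np.array(q,float)+.5)/5-.5+[170,170],z)[:,:2]-C; return np.c_[p@u,p@n].round(1).tolist()
print('bar',P([(302,195),(335,212),(232,383),(203,365)],63)); print('tray',P([(300,158),(375,198),(245,415),(173,372)],14))"
```

```text
bar [[61.1, 7.5], [62.4, -16.6], [-65.5, -15.5], [-65.0, 6.5]]
tray [[83.0, 29.4], [85.1, -27.8], [-82.7, -26.7], [-82.4, 29.4]]
```

View pics/n4.png

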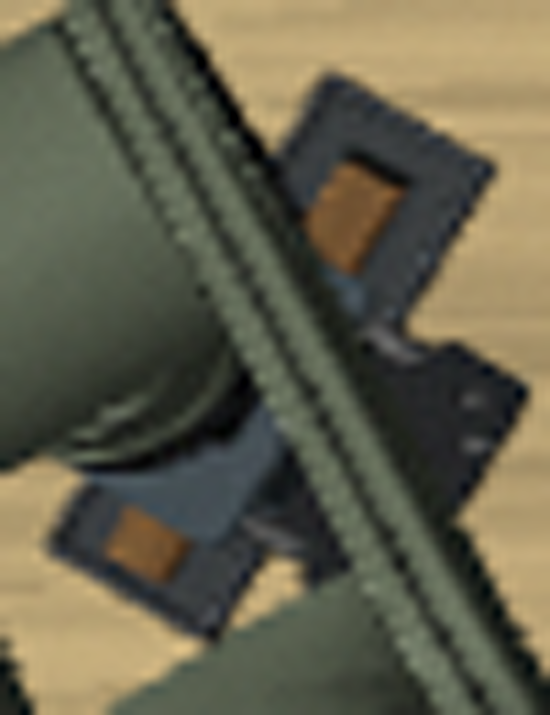

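Call:
drive_tool --moves '[{"claw": 1,"dx": 0,"dy": 0.22,"dz": 0.3,"yaw": 0},{"claw": 1,"dx": 0,"dy": 0,"dz": 0.5,"yaw": 0},{"claw": 1,"dx": 0,"dy": 0,"dz": 0.4,"yaw": 0},{"claw": 1,"dx": 0,"dy": 0,"dz": 0,"yaw": 0}]'

```text
time_s: 17.25
ee_pos: [487.0, 332.6, 46.5]
ee_rot: [179.9, -0.7, 150.1]
force: [0.6, -0.2, -0.3]
gripper_width: 21.7
```

```bash
python3 g.py 485.4 331.9 33 150.6
```

```text
t 17.25 p [487.  332.6  46.5] rot [179.9   -0.65 150.11] F [ 0.6 -0.2 -0.3] w 21.7
total units dx 0.05 dy -0.07 dz 0.67 yaw -0.06
```

Call:
drive_tool --moves '[{"claw": 1,"dx": 0,"dy": -0.05,"dz": 0.35,"yaw": 0},{"claw": 1,"dx": 0,"dy": 0,"dz": 0.15,"yaw": 0},{"claw": 1,"dx": 0,"dy": 0,"dz": 0,"yaw": 0}]'

```text
time_s: 17.62
ee_pos: [486.5, 331.7, 35.8]
ee_rot: [179.9, -0.6, 150.1]
force: [0.5, -0.7, -1.0]
gripper_width: 21.6
```

Call:
drive_tool --moves '[{"claw": 1,"dx": 0,"dy": 0,"dz": 0.1,"yaw": 0}]'

```text
time_s: 17.75
ee_pos: [486.7, 331.9, 34.0]
ee_rot: [179.9, -0.6, 150.1]
force: [0.5, -0.3, -1.2]
gripper_width: 21.9
```

Call:
drive_tool --moves '[{"claw": 1,"dx": 0,"dy": 0,"dz": 0.07,"yaw": 0}]'

```text
time_s: 17.88
ee_pos: [486.4, 332.2, 32.9]
ee_rot: [179.8, -0.7, 150.1]
force: [-3.3, 0.5, 4.0]
gripper_width: 21.7
```

Call:
drive_tool --moves '[{"claw": -1,"dx": 0,"dy": 0,"dz": 0,"yaw": 0},{"claw": -1,"dx": 0,"dy": 0,"dz": 0,"yaw": 0},{"claw": -1,"dx": 0,"dy": 0,"dz": 0,"yaw": 0},{"claw": -1,"dx": 0,"dy": 0,"dz": 0,"yaw": 0},{"claw": -1,"dx": 0,"dy": 0,"dz": -0.1,"yaw": 0}]'

```text
time_s: 18.5
ee_pos: [487.1, 332.3, 35.3]
ee_rot: [179.8, -0.6, 150.1]
force: [-0.1, -0.3, 0.3]
gripper_width: 68.8
```

Call:
drive_tool --moves '[{"claw": -1,"dx": 0,"dy": 0,"dz": -0.8,"yaw": 0},{"claw": -1,"dx": 0,"dy": 0,"dz": -1,"yaw": 0},{"claw": -1,"dx": 0,"dy": 0,"dz": -1,"yaw": 0},{"claw": -1,"dx": 0,"dy": 0,"dz": -1,"yaw": 0},{"claw": -1,"dx": 0,"dy": 0,"dz": -1,"yaw": 0}]'

```text
time_s: 19.12
ee_pos: [488.0, 331.5, 137.8]
ee_rot: [179.7, -0.6, 150.1]
force: [0.3, 0.2, -1.6]
gripper_width: 91.2
```

Call:
drive_tool --moves '[{"claw": -1,"dx": 1,"dy": 0,"dz": -1,"yaw": 0},{"claw": -1,"dx": 1,"dy": 0,"dz": -1,"yaw": 0},{"claw": -1,"dx": 1,"dy": 0,"dz": 0,"yaw": 0},{"claw": -1,"dx": 1,"dy": 0,"dz": 0,"yaw": 0},{"claw": -1,"dx": 1,"dy": 0,"dz": 0,"yaw": 0}]'

```text
time_s: 19.75
ee_pos: [400.0, 382.8, 184.5]
ee_rot: [179.3, -0.4, 150.0]
force: [-1.1, 0.1, 0.1]
gripper_width: 90.9
```

Call:
drive_tool --moves '[{"claw": -1,"dx": 1,"dy": 0,"dz": 0,"yaw": 0},{"claw": -1,"dx": 1,"dy": 0,"dz": 0,"yaw": 0},{"claw": -1,"dx": 1,"dy": 0,"dz": 0,"yaw": 0},{"claw": -1,"dx": 1,"dy": 0,"dz": 0,"yaw": 0},{"claw": -1,"dx": 0,"dy": 0,"dz": 0,"yaw": 0}]'

```text
time_s: 20.38
ee_pos: [322.9, 425.2, 182.2]
ee_rot: [179.7, -0.5, 150.1]
force: [-0.1, -0.0, -0.2]
gripper_width: 90.8
```

```bash
python3 -c "
from h import *
r=save('z')
t=r['top']['color']
cv2.imwrite('pics/z1.png',cv2.resize(t[190:265,190:260],None,fx=8,fy=8,interpolation=2))
cv2.imwrite('pics/z2.png',cv2.resize(t[130:240,280:420],None,fx=5,fy=5,interpolation=2))"
```

```text
(no output)
```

View pics/z_scene.png

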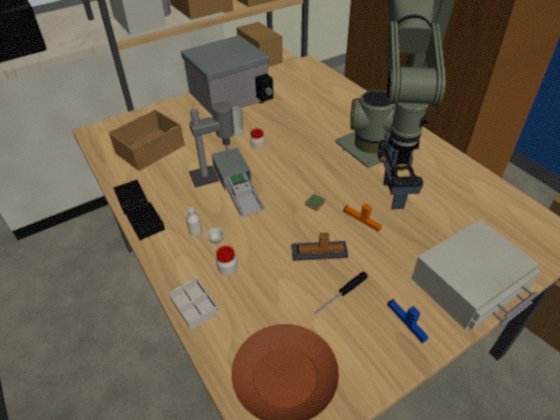

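View pics/z1.png

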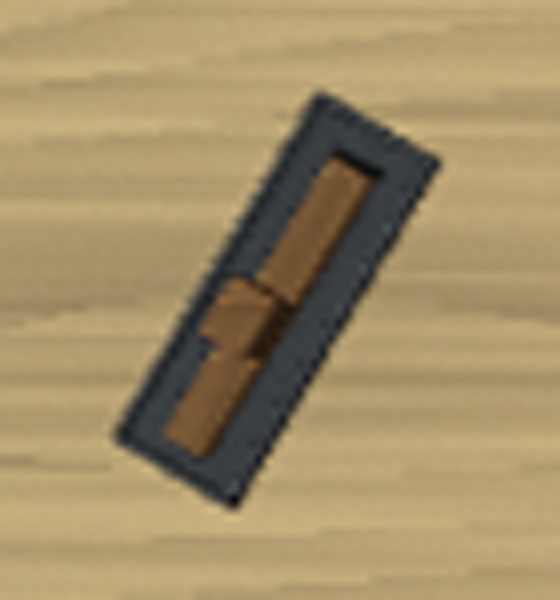

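View pics/z2.png

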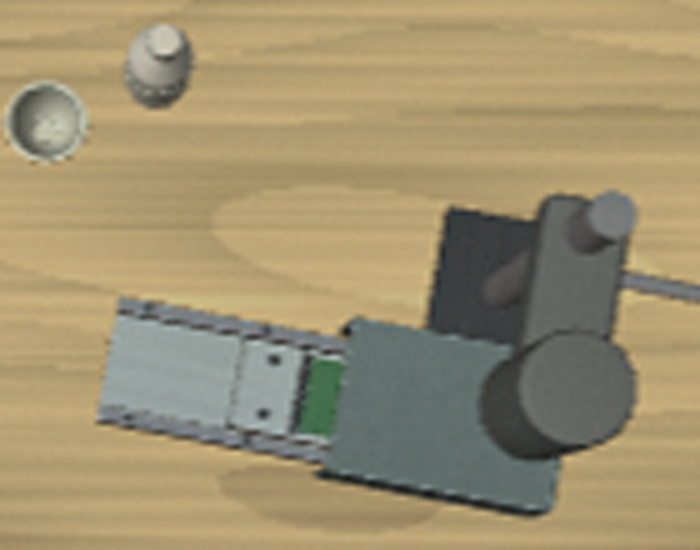

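```bash
python3 -c "
from h import *
A=load('a');Z=load('z');T=Z['top']
C=np.array([493,326.9]);a=np.radians(-29.4);u=np.array([np.cos(a),np.sin(a)]);n=np.array([-u[1],u[0]])
p=onz(T,(np.array([(340,150),(383,178),(207,460),(165,437)],float)+.5)/8-.5+190,25)[:,:2]-C;print(np.c_[p@u,p@n].round(1).tolist())
for c in A:
    d=cv2.absdiff(cv2.GaussianBlur(A[c]['color'],(3,3),0),cv2.GaussianBlur(Z[c]['color'],(3,3),0)).max(2)
    m=cv2.dilate((d>30).astype(np.uint8),np.ones((5,5)))
    k,_,st,ce=cv2.connectedComponentsWithStats(m); print(c,[s.tolist() for s in st[1:] if s[4]>35])
print(telemetry.state()['time_s'])"
```

```text
[[66.3, 8.3], [65.2, -13.1], [-71.5, -9.8], [-72.1, 10.0]]
scene [[375, 0, 73, 212, 8816], [438, 0, 98, 220, 10454], [345, 96, 17, 39, 490], [361, 106, 12, 16, 133], [228, 171, 26, 38, 577], [323, 231, 8, 12, 83], [311, 234, 10, 14, 100], [338, 241, 8, 10, 69], [295, 243, 10, 14, 108], [305, 252, 8, 5, 40]]
top [[306, 195, 45, 25, 820], [211, 205, 28, 36, 498], [209, 241, 9, 7, 58], [42, 253, 273, 167, 23607], [312, 355, 51, 44, 1052], [333, 384, 10, 8, 50]]
20.475
```

```bash
python3 -c "
from h import *
print(job.job_done())"
```

```text
the job is handed in; nothing more can be done
None
```

The job is handed in at about 20.5 s. The sled appears to be resting lightly against the hidden stop, and the wooden tool is back in its tray, standing on its bar with the post upright.

- **Push:** I took the wooden tool, not the orange or blue ones, and pushed the sled 63 mm along the guideway with the rubber nose only. In the last top view its tail is about 65 mm short of the mouth, so its leading face should be about 45 mm inside, within the 30 to 75 mm range.
- **Contact with the stop:** I could not see the stop, so this rests on the forces. The wrist read about 2 to 4 N while sliding, then rose to about 8 N with almost no further travel, which roughly fits the 2 N/mm spring.
- **Second push:** I pressed once more to confirm, peaking at about 11.6 N sideways on the wrist. The tool also picked up about 5.5 N upward then, probably from dragging on the sled's tail face. The stop itself stayed below the 14 N limit.
- **What fitted less well:** On that second push the stiffness looked higher than 2 N/mm. I put this down to the tool tilting about 1.5° and adding friction. The camera also puts the nose about 73 to 75 mm from the grip point, against about 78 mm inferred from the forces, so the tool may have shifted a few mm in the grip.
- **Final check:** The bar lies inside the tray, about 8 mm from the nearest end wall. Comparing the first and last pictures, only the robot, sled and tool have changed.

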